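# Clear two jammed moisture tins and feed the row home

### The job

Two moisture tins have wedged side by side at the mouth of the feed rail's narrow lane. Reach into the mouth in front of them and gently nudge one of the two back, together with the pusher, by nearly its own width; then reach in behind the other one and push it through the mouth well into the lane. Last, push the pusher's black knob so that the nudged tin follows, and press the whole row firmly home against the end stop (about 10 N); never push a tin harder than 20 N, do not lift, tip or squeeze any, leave the bystanders alone, and leave row and pusher where you pressed them.

Things in the scene. Friction and masses are not known exactly. Their poses are not given: they have to be found in the camera images.
- rail: Fixed aluminium feed rail. Origin: worktop level, on the centre line at the mouth where funnel becomes lane. x = feed direction (pusher to end stop), y left of it, z up. Deck 6 mm thick, tins slide on it. Side walls 6 mm thick, tops at z = 34 mm. Lane: x = 0 to 130 mm, 60 mm wide inside. Funnel: walls open at 35 degrees each side from y = +-30 mm at x = 0 to +-60 mm at x = -43 mm, then run parallel.
- end_stop (a point): Foot of the end stop's inner face, on the deck, on the centre line (rail x = 130 mm, z = 6 mm); the stop is a 34 mm high steel wall across the lane's end. Axes as the rail's.
- funnel_rear (a point): Foot of the rear wall's inner face, on the deck, on the centre line (rail x = -144 mm); that wall's top is at z = 22 mm. Axes as the rail's.
- pusher: Grey upright plate sliding along rail x behind the tins; no spring, stays where left (friction about 3 N, light damping). Origin: foot of its flat front face, middle, at deck height; axes as the rail's. Plate 14 mm thick (x = -14 to 0), 70 mm wide, 31 mm high. The face travels from rail x = -128 (hard limit) to -20 mm; at the start about -71 mm, touching both jammed tins; about -31 mm with the row of three home.
- knob_top (a point): Centre of the top of the pusher's upright black round knob: 20 mm across, from the plate's top (31 mm above the deck) to 52 mm above the deck, over the middle of the plate (7 mm behind its front face). Axes as the rail's.
- tin_left: Round aluminium moisture tin with fixed lid, 54 mm across, 30 mm high, about 0.1 kg. Origin: centre of its underside. At the start wedged beside tin_right, on the rail's +y side, about 44 mm behind the mouth and 27 mm off the centre line. Pushing the pusher now only wedges both tighter.
- tin_right: Same tin on the rail's -y side of the jam. Origin: centre of its underside. One of the two can be moved straight back by up to 56 mm (it carries the pusher back, which stays there), which leaves room to reach in behind the other. Push that one forward and inward along its funnel wall (pushed outward it wedges). The pusher wedges them again while both are in the funnel.
- tin_front: Same tin, already in the lane, 6 to 22 mm short of the end stop. Origin: centre of its underside.
- large_tin: Bystander: a larger round aluminium tin, 68 mm across, 38 mm high, beside the rail. Origin: centre of its underside.
- jar: Bystander: sample jar with blue cap, 64 mm across, 85 mm high. Origin: centre of its underside.
- check_weight: Bystander: brass check weight, 30 mm across, 42 mm high. Origin: centre of its underside.
Not all that is in view belongs to the job. Leave any pink or purple look-alike of the tin_left alone.

How it is judged:
By the outcome, as a careful person would: the job done as asked, in the order asked, and still so for the second after the job is handed in, with the robot touching nothing.
It also fails if it takes over 72 s, if anything falls off the work surface, if the arm or the gripper's body presses on something with over 40 N, if the wrist force passes 120 N, or if a joint passes its speed limit or range.

### The arm

A 6-joint arm with a two-finger parallel gripper is mounted at the origin on a cart in front of the work surface, level with it; the furniture and walls round the work are solid. World frame = base frame: x ahead of the robot, y to its left, z up, the work surface at z = 0. Lengths are in m, angles in rad, forces in N, time in s.
With the tool pointing down it reaches from about 0.375 to 0.975 m from the base axis. Payload 3.8 kg.
Tool frame: the origin (TCP) lies on the centre line of the jaws, within the pads' length; the fingertips stand 22 mm ahead of it and the grasp point (between the pads) lies 3 mm ahead of it; z points along the fingers, y is the direction in which the jaws open and shut (so a half turn about z gives the same grasp; the last joint's range is limited). The gripper opens to 85 mm and grips with 20 to 120 N. Pads are 22 mm wide; open, the fingers measure 114 mm over their backs; the gripper's body (76 mm by 85 mm) begins 54 mm behind the grasp point. The pads swing forward as they close: fully open they stand 13 mm farther back than shut.
Start: joints at [-1.375, 0.264, 1.604, -0, 1.274, -0.037], TCP at [0.156, -0.657, 0.253] pointing down, gripper open.
Joint ranges: [-2.63, 2.63], [-0.94, 2.18], [0.31, 2.57], [-1.31, 4.45], [0, 2.66], [-2.55, 2.55]. Speed limits (rad/s): [2.57, 2.57, 3.14, 3.14, 3.14, 3.14].

### API

Orientations are given as a unit quaternion [x, y, z, w].
In Python, from cell import bot gives the robot as it stands. The module is installed in compiled form; this text tells all that it offers.
- The arm moves only by the tool jog_arm, never from a script. Its argument "rows" is a list of rows, each an object of numbers: "x", "y", "z": the shift along the tool's x, y, z in mm; "ax", "ay", "az": the turn, a rotation vector about the tool's x, y, z in rad; "gripper": the finger opening in mm, from 0 to 85.4. In form: [{"x": .., "y": .., "z": .., "ax": .., "ay": .., "az": .., "gripper": ..}, ...]. A call has 1 to 8 rows; each row shifts and turns the commanded pose from where the row before left it, along the tool's axes as they then stand; what a row does not reach is not made up. A row lasts 1/12 s, in which the tool goes at most 41.7 mm and 7.16 degrees, less where a joint would pass 70% of its speed; a pose out of reach is approached as far as the arm can. A call is refused whole if a number of a shift passes 41.7 or a number of a turn 0.125, either way. A call with a gripper value outside its range is refused whole. The fingers move at their own pace and stop on an object; "squeeze" is the grip in N (left out, the last holds). Time passes only in rows, so rows that do not move let the fingers close. It gives the time, the measured TCP pose, the force and the opening at its end, in the units of the state.
- bot.state(): the state, without advancing time (a new reading comes with each control period).
- bot.snapshot(name): name is "side" or "top"; returns (picture, depth): 480x640x3 uint8, red, green, blue; 480x640 float32, m along the optical axis (not along the pixel's ray), 0 where there is no reading.
- bot.camera_params(name): a dict with "vertical_fov" (degrees; the focal length in pixels is half the picture's height over the tangent of half this angle, whatever the lens; pixels are square), "cx", "cy" (the principal point, pixels), "T" (4x4, takes a point from camera to world coordinates). Camera axes: x right, y up, looking along -z (the intrinsics and any distortion apply to the point x, -y, -z); pixel columns grow to the right and rows downward; lengths in m; the calibration is good to about 2 mm. A picture is of the moment at which its call begins. camera_params takes no time and is no camera call.
- bot.job_done(): hands the job in, once; it reports no verdict.
Trained networks look in the newest picture that a camera, given by its name, has taken for a name from the list of things; names that differ only in an ending like _2 or _b are one class to them, and where a whole thing is asked for, a point or a joint stands for the part that bears it (a point fixed in the world has none). Each returns a list of dicts, best first, with "score" (0 to 1); they miss things now and then, are a little off and sometimes report something else, mostly with a low value. They report only what shows in the picture. A call takes as long as a camera call. They do not tell look-alikes from the thing itself.
- bot.trace(label, camera): "region" (480x640 bool, what is visible of it) and "box" ([left, top, width, height] in pixels, round what is visible of it).
- bot.tip_of(label, camera): "pixel" ([column, row] in pixels: a listed point, or the origin of a listed thing).
The state is a dict: "time_s": time; "joint_pos": joint angles; "dq": joint speeds; "effort": joint torques, N m; "ee_pos": TCP position; "tcp_rot": TCP orientation; "wrist_force": force on the tool from outside, world axes, zero at the start; "torque": the same for the moment, N m; "width": finger opening in m.
Only numpy, scipy, OpenCV 4.12 (cv2) and the standard library are available. Lean on these libraries where they do the work, as an engineer would, in place of code of your own. Each camera call takes 0.05 s, during which the arm holds its last target.

## Working session

There is one attempt and no reset: what is moved stays moved. The work goes in short steps, Python scripts to look and compute and a tool call to move; the robot and the scene stay as the last step left them, time stands still between calls to the robot, and variables do not carry over. Pictures are saved under pics/ and viewed, and the job is handed in when it is done.

Besides the shell and the picture viewer there is one more tool, called as name(argument=value, ...) on one line, values as JSON. jog_arm: Moves the arm, as the interface text tells. Its arguments: {"type":"object","properties":{"rows":{"type":"array"},"squeeze":{"type":"number"}},"required":["rows"]}

```bash
mkdir -p pics; ls; python3 - <<'E'
from cell import bot
import cv2
s=bot.state()
for k,v in s.items(): print(k,v)
for n in("side","top"):
    p,d=bot.snapshot(n); cv2.imwrite(f"pics/{n}0.png",p[:,:,::-1]); print(n,bot.camera_params(n),d[d>0].min(),d.max())
E
```

```text
pics
time_s 0.0
joint_pos [-1.37489357e+00  2.64751091e-01  1.60540977e+00  1.85487659e-05
  1.27368103e+00 -3.68857285e-02]
dq [ 0.00109215  0.00033421  0.00073231  0.00016591  0.00123032 -0.00133065]
effort [ 2.15924527e-03 -5.15109408e+01 -3.67311680e+01  3.14276267e-04
  1.28165595e-02 -3.93002750e-06]
ee_pos [ 0.15559509 -0.65610976  0.25194404]
tcp_rot [ 9.93233522e-01  1.16128831e-01 -8.04856181e-05 -1.12176992e-03]
wrist_force [-0.28856463  0.83394011  0.92772345]
torque [-0.0081509  -0.03860854  0.06359778]
width 0.08550521446517473
side {'vertical_fov': 46.72245434978779, 'cx': 318.01883091175904, 'cy': 238.1467796464814, 'T': array([[ 0.95881501,  0.17560387, -0.22324217,  0.27248313],
       [-0.28350403,  0.63956161, -0.7145533 , -0.23048413],
       [ 0.0172988 ,  0.74841448,  0.66300567,  0.66799964],
       [ 0.        ,  0.        ,  0.        ,  1.        ]])} 0.2267006 1.9533368
top {'vertical_fov': 44.909491020495075, 'cx': 316.8506429730129, 'cy': 238.20303699525243, 'T': array([[-0.02301531,  0.98145435, -0.19030936,  0.3044292 ],
       [-0.999574  , -0.02600826, -0.01324379,  0.39558678],
       [-0.01794779,  0.18992348,  0.98163483,  1.03092932],
       [ 0.        ,  0.        ,  0.        ,  1.        ]])} 0.35108906 1.9203054
```

View pics/side0.png

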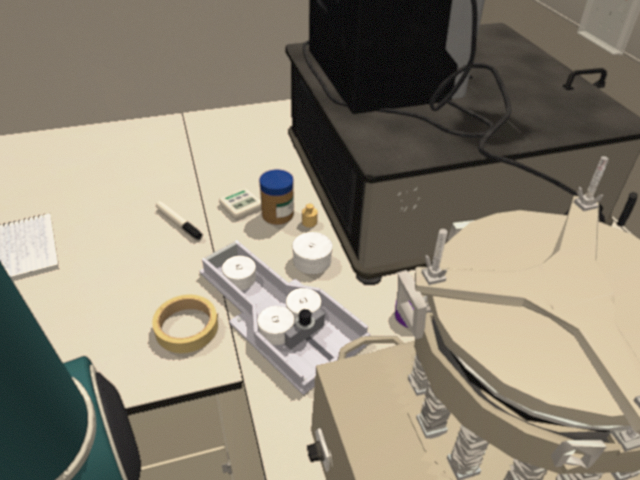

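View pics/top0.png

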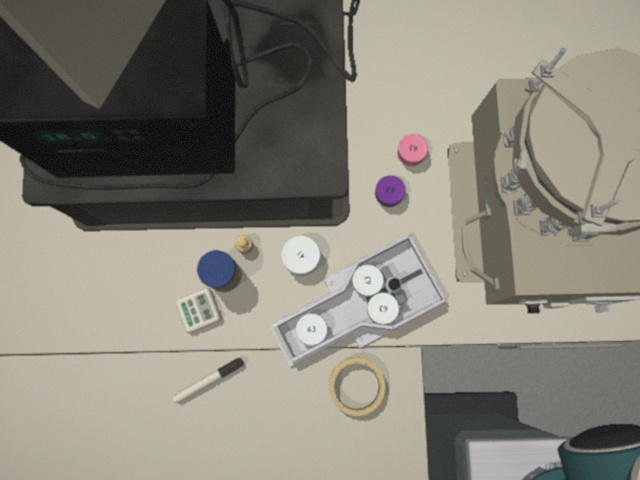

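```bash
cat > h.py <<'E'
import numpy as np, cv2
from cell import bot
def f(n): return 240/np.tan(np.radians(bot.camera_params(n)["vertical_fov"])/2)
def ray(n,px):
    c=bot.camera_params(n); F=f(n)
    d=np.array([(px[0]-c["cx"])/F,-(px[1]-c["cy"])/F,-1.])
    return c["T"][:3,3], c["T"][:3,:3]@d
def atz(n,px,z):
    o,d=ray(n,px); return o+d*(z-o[2])/d[2]
def proj(n,P):
    c=bot.camera_params(n); F=f(n)
    q=(np.atleast_2d(P)-c["T"][:3,3])@c["T"][:3,:3]
    return np.c_[c["cx"]+F*q[:,0]/-q[:,2], c["cy"]-F*q[:,1]/-q[:,2]]
def cloud(n,d):
    c=bot.camera_params(n); F=f(n)
    v,u=np.mgrid[:480,:640]
    X=np.stack([(u-c["cx"])/F*d,-(v-c["cy"])/F*d,-d],-1)
    return X@c["T"][:3,:3].T+c["T"][:3,3]
E
python3 - <<'E'
from h import *
Z={"rail":0,"end_stop":.006,"funnel_rear":.006,"pusher":.006,"knob_top":.058,"tin_left":.006,"tin_front":.006,"large_tin":0,"jar":0,"check_weight":0}
for n in("top","side"):
    for l,z in Z.items():
        for r in bot.tip_of(l,n)[:5]:
            print(n,l,round(r["score"],2),np.round(r["pixel"],1),np.round(atz(n,r["pixel"],z)*1000,1))
E
```

```text
top rail 0.7 [352.3 305.1] [382.3 349.6   0. ]
top end_stop 0.89 [284.5 339.8] [324.5 469.9   6. ]
top funnel_rear 0.83 [422.5 269.6] [441.5 223.4   6. ]
top pusher 0.85 [390.2 289.6] [407.4 282.2   6. ]
top pusher 0.24 [223.2 273.4] [443.7 577.8   6. ]
top knob_top 0.7 [393.5 286.4] [407.4 282.2  58. ]
top tin_left 0.9 [378.  309.2] [373.5 305.1   6. ]
top tin_left 0.82 [387.4 192.4] [584.7 279.    6. ]
top tin_left 0.76 [411.7 152.5] [659.5 230.7   6. ]
top tin_front 0.77 [314.2 328.7] [342.4 417.7   6. ]
top tin_front 0.73 [223.3 277.5] [436.3 577.5   6. ]
top large_tin 0.63 [298.1 254.8] [474.8 443.9   0. ]
top jar 0.95 [223.2 278.7] [434.9 578.8   0. ]
top jar 0.44 [286.9 341.2] [322.1 466.1   0. ]
top jar 0.19 [250.1 245.8] [493.5 530.5   0. ]
top check_weight 0.62 [248.9 245.5] [494.1 532.6   0. ]
side rail 0.65 [275.4 307.1] [385.3 349.1   0. ]
side rail 0.25 [306.4 309.4] [431.4 331.2   0. ]
side end_stop 0.7 [218.7 263.2] [314.  466.1   6. ]
side funnel_rear 0.83 [335.9 357.7] [446.4 226.    6. ]
side pusher 0.57 [301.1 331. ] [410.7 286.9   6. ]
side knob_top 0.76 [303.9 313.6] [412.  275.7  58. ]
side tin_left 0.9 [274.2 329.8] [372.2 300.1   6. ]
side tin_left 0.48 [410.4 315.8] [582.5 269.9   6. ]
side tin_left 0.34 [337.2 356.7] [448.7 227.2   6. ]
side tin_front 0.59 [236.4 275.3] [337.8 429.5   6. ]
side tin_front 0.57 [301.6 309.9] [422.5 327.2   6. ]
side large_tin 0.76 [312.9 260.5] [472.3 435.7   0. ]
side jar 0.81 [276.9 213.4] [442.  578.4   0. ]
```

```bash
python3 - <<'E'
from h import *
im=cv2.imread("pics/top0.png")[220:380,260:460]
cv2.imwrite("pics/top0c.png",cv2.resize(im,None,fx=4,fy=3.7,interpolation=cv2.INTER_CUBIC)[:600,:800])
im=cv2.imread("pics/side0.png")[230:400,190:380]
cv2.imwrite("pics/side0c.png",cv2.resize(im,None,fx=3.5,fy=3.5,interpolation=cv2.INTER_CUBIC))
E
```

```text
(no output)
```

View pics/top0c.png

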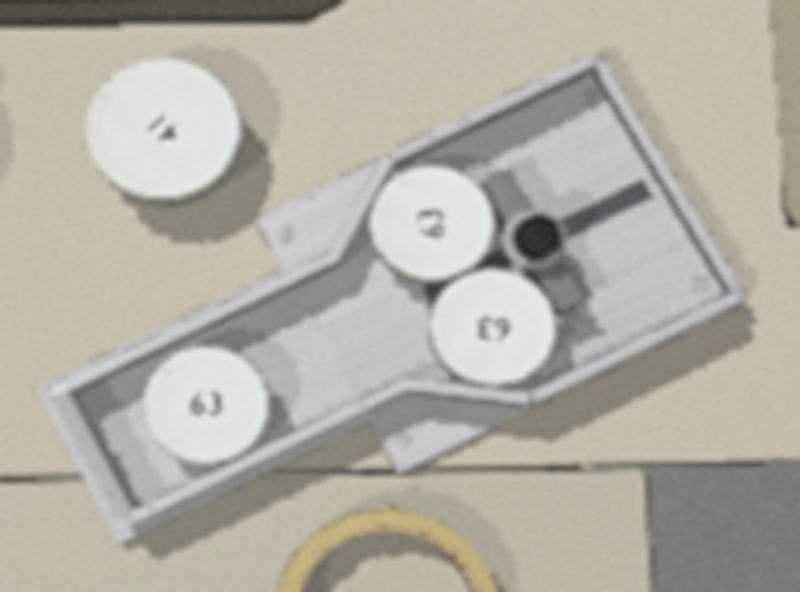

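View pics/side0c.png

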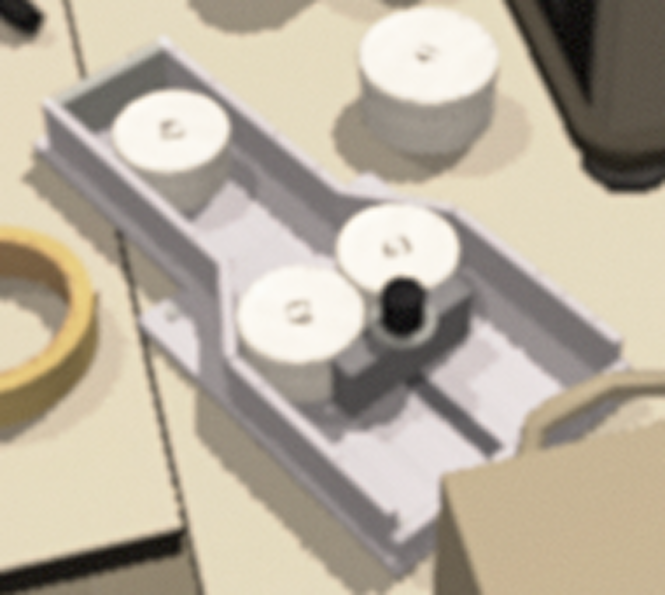

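```bash
cat > fit.py <<'E'
from h import *
from scipy.optimize import minimize
def seg(a,b,n=60): return np.linspace(a,b,n)
t=6
def model():
    L=[]
    for s in(1,-1):
        k=np.tan(np.radians(35/2))*t
        inner=[(130,30),(0,30),(-43,60),(-144,60)]
        outer=[(136,36),(-0+k,36),(-43+k,66),(-150,66)]
        for P in(inner,outer):
            for a,b in zip(P[:-1],P[1:]): L.append(seg((a[0],s*a[1],34),(b[0],s*b[1],34)))
    L.append(seg((-144,-60,22),(-144,60,22))); L.append(seg((-150,-66,22),(-150,66,22)))
    return np.vstack(L)/1000.
def toW(p,M):
    x,y,th=p; c,s=np.cos(th),np.sin(th)
    return np.c_[x+c*M[:,0]-s*M[:,1], y+s*M[:,0]+c*M[:,1], M[:,2]]
def dt(img,sc=4):
    g=cv2.cvtColor(img,cv2.COLOR_BGR2GRAY); g=cv2.resize(g,None,fx=sc,fy=sc,interpolation=cv2.INTER_CUBIC)
    e=cv2.Canny(g,25,70,apertureSize=3)
    return cv2.distanceTransform(255-e,cv2.DIST_L2,5)/sc
def res(p,n,D,M,sc=4):
    px=proj(n,toW(p,M)); u=((px[:,0]+.5)*sc-.5).astype(np.float32); v=((px[:,1]+.5)*sc-.5).astype(np.float32)
    r=cv2.remap(D.astype(np.float32),u[:,None],v[:,None],cv2.INTER_LINEAR,borderValue=5)[:,0]
    return np.minimum(r,3)
E
python3 - <<'E'
from fit import *
M=model(); Ds={n:dt(cv2.imread(f"pics/{n}0.png")) for n in("top","side")}
p0=[.381,.350,np.arctan2(246.5,-117)]
for ns in(("top",),("side",),("top","side")):
    best=None
    for dx in(-6,-3,0,3,6):
      for dy in(-6,-3,0,3,6):
        o=minimize(lambda p:sum(np.mean(res(p,n,Ds[n],M)) for n in ns),np.add(p0,[dx/1e3,dy/1e3,0]),method="Nelder-Mead",options=dict(initial_simplex=np.add(np.add(p0,[dx/1e3,dy/1e3,0]),[[0,0,0],[.003,0,0],[0,.003,0],[0,0,.02]])))
        if best is None or o.fun<best.fun: best=o
    print(ns,best.x[:2]*1000,np.degrees(best.x[2]),best.fun)
    for n in ns:
        im=cv2.imread(f"pics/{n}0.png"); sc=4
        im=cv2.resize(im,None,fx=sc,fy=sc,interpolation=cv2.INTER_CUBIC)
        for q in proj(n,toW(best.x,M)): cv2.circle(im,tuple(int(v) for v in (q+.5)*sc-.5),1,(0,0,255),-1)
        cx,cy=(260,225) if n=="top" else (190,235)
        cv2.imwrite(f"pics/fit_{n}_{len(ns)}.png",im[cy*4:cy*4+600,cx*4:cx*4+780])
E
```

```text
Traceback (most recent call last):
  File "fit.py", line 23, in res
    px=proj(n,toW(p,M)); u=((px[:,0]+.5)*sc-.5).astype(np.float32); v=((px[:,1]+.5)*sc-.5).astype(np.float32)
  File "h.py", line 11, in proj
    c=bot.camera_params(n); F=f(n)
                              ~^^^
  File "h.py", line 3, in f
    def f(n): return 240/np.tan(np.radians(bot.camera_params(n)["vertical_fov"])/2)
                                           ~~~~~~~~~~~~~~~~~^^^
ValueError: time passes only in moves, steps and waits
```

```bash
python3 - <<'E'
s=open("h.py").read()
s=s.replace('def f(n)','''from functools import lru_cache
@lru_cache(None)
def CP(n): return bot.camera_params(n)
def f(n)''').replace('bot.camera_params(n)["vert','CP(n)["vert').replace('c=bot.camera_params(n)','c=CP(n)')
open("h.py","w").write(s)
E
cat > run.py <<'E'
from fit import *
M=model(); Ds={n:dt(cv2.imread(f"pics/{n}0.png")) for n in("top","side")}
p0=[.381,.350,np.arctan2(246.5,-117)]
for ns in(("top",),("side",),("top","side")):
    best=None
    for dx in(-6,-3,0,3,6):
      for dy in(-6,-3,0,3,6):
        o=minimize(lambda p:sum(np.mean(res(p,n,Ds[n],M)) for n in ns),np.add(p0,[dx/1e3,dy/1e3,0]),method="Nelder-Mead",options=dict(initial_simplex=np.add(np.add(p0,[dx/1e3,dy/1e3,0]),[[0,0,0],[.003,0,0],[0,.003,0],[0,0,.02]])))
        if best is None or o.fun<best.fun: best=o
    print(ns,best.x[:2]*1000,np.degrees(best.x[2]),best.fun)
    for n in ns:
        im=cv2.imread(f"pics/{n}0.png"); sc=4
        im=cv2.resize(im,None,fx=sc,fy=sc,interpolation=cv2.INTER_CUBIC)
        for q in proj(n,toW(best.x,M)): cv2.circle(im,tuple(int(v) for v in (q+.5)*sc-.5),1,(0,0,255),-1)
        cx,cy=(260,225) if n=="top" else (190,235)
        cv2.imwrite(f"pics/fit_{n}_{len(ns)}.png",im[cy*4:cy*4+600,cx*4:cx*4+780])
E
python3 run.py
```

```text
('top',) [378.78453798 350.55305935] 115.93685541382936 0.998175323009491
('side',) [378.87073292 346.09495079] 116.16293147919505 1.0297130346298218
('top', 'side') [378.20659227 349.43474341] 116.23999938951422 2.175872325897217
```

View pics/fit_top_1.png

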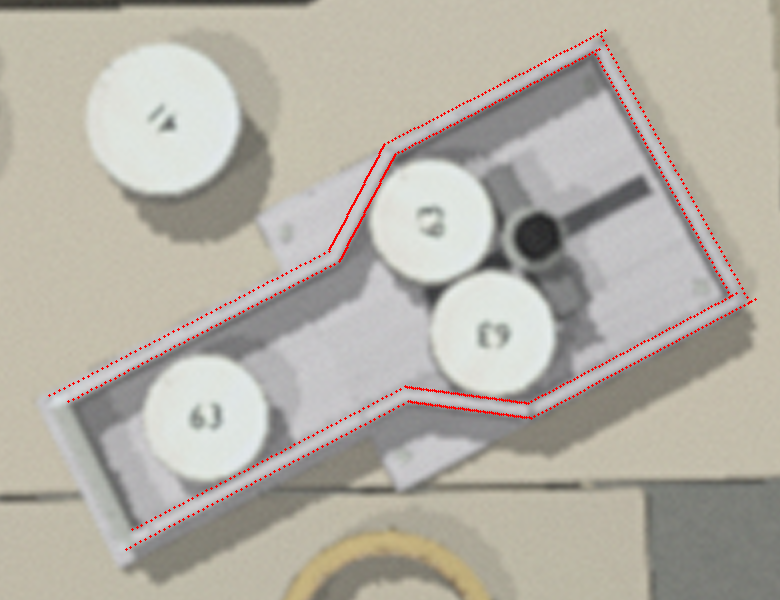

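View pics/fit_side_1.png

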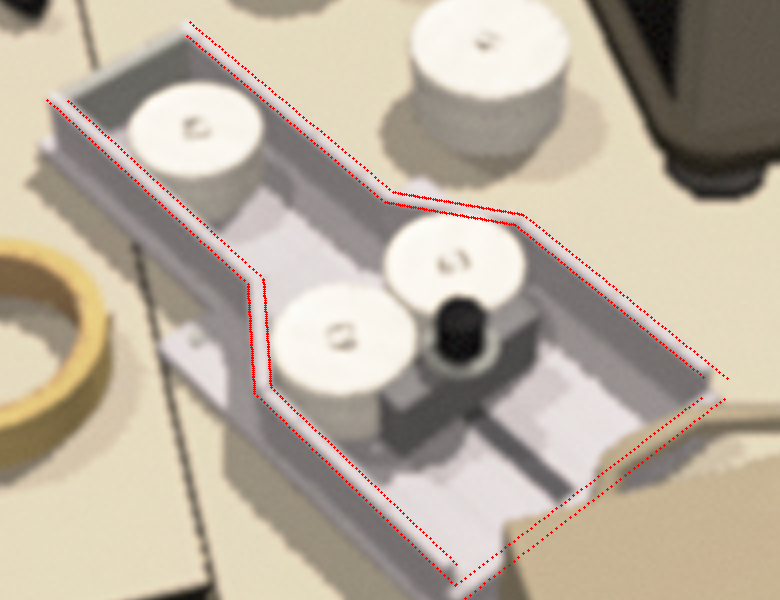

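```bash
python3 - <<'E'
from h import *
H={}
for n in("top","side"):
    p,d=bot.snapshot(n); X=cloud(n,d)[d>0.3]
    for q in X:
        k=(int(np.floor(q[0]*20)),int(np.floor(q[1]*20)))
        H[k]=max(H.get(k,-1),q[2])
print("rows x from .80 down; cols y from .7 down to -.7 (5cm), height cm")
print("      "+" ".join(f"{j*5:3d}" for j in range(13,-15,-1)))
for i in range(17,-7,-1):
    print(f"{i*5:4d}: "+" ".join(f"{H[(i,j)]*100:3.0f}" if (i,j) in H else "  ." for j in range(13,-15,-1)))
E
```

```text
rows x from .80 down; cols y from .7 down to -.7 (5cm), height cm
       65  60  55  50  45  40  35  30  25  20  15  10   5   0  -5 -10 -15 -20 -25 -30 -35 -40 -45 -50 -55 -60 -65 -70
  85:  22  22  22  22  22  22  22  16   1   0   0   1   0   0   0   0   1   0   0   .   .   .   .   .   .   .   .   .
  80:   .  22  23  28  27  22  23  19   0   0   0   0   0   0   0   0   0   .  -0   .   .   .   .   .   .   .   .   .
  75:   .   .  23  39  28  27  26  22   0   0   0   0   0   .   .   .   .   .   .   .   .   .   .   .   .   .   .   .
  70:   .   .  44  44  23  26  26  24   1   0   1  17  17   .   .   .   .   .   .   .   .   .   .   .   .   .   .   .
  65:   .   .  44  44  23  23  25  25   3   3   2  39  35  33  33   .   .   .   .   .   .   .   .   .   .   .   .   .
  60:  44  44  44  59  23  23  22   4   3   3   2  39  35  34  34  18   .   .   .   .   .   .   .   .   .   .   .   .
  55:  44  44  66  61  23  22  22   4   3   1   2  33  34  34  34  34  31   .   .   .   .   .   .   .   .   .   .   .
  50:  23  69  72  23  23  22  22   3   3   3  11  33  33  34  34  34  34   .   .   .   . 
[... 1215 characters left out ...]
 2   1   1   1   0   .   .   .   .   .   . -43   .   .   .   .   .   .   .   .   .   .   .   .   .   .   .   .
 -10:   1   .   .   .   .   .   .   .   .   .   . -68   .   .   .   .   .   .   .   .   .   .   .   .   .   .   .   .
 -15:   .   .   .   .   .   .   .   .   .   .   .   .   .   .   .   .   .   .   .   .   .   .   .   .   .   .   .   .
 -20:   .   .   .   .   .   .   .   .   .   .   .   .   .   .   .   .   .   .   .   .   .   .   .   .   .   .   .   .
 -25:   .   .   .   .   .   .   .   .   .   .   .   .   .   .   .   .   .   .   .   .   .   .   .   .   .   .   .   .
 -30:   .   .   .   .   .   .   .   .   .   .   .   .   .   .   .   .   .   .   .   .   .   .   .   .   .   .   .   .
```

jog_arm(rows=[{"z": -40, "gripper": 0}, {"z": -40}, {"z": -40}, {"z": -40}, {"z": -40}, {"z": -40}, {"x": 20, "y": -20}, {"x": 27.6, "y": -28.2}], squeeze=30)

```text
invalid input
```

jog_arm(rows=[{"x": 0, "y": 0, "z": -40, "ax": 0, "ay": 0, "az": 0, "gripper": 0}, {"x": 0, "y": 0, "z": -40, "ax": 0, "ay": 0, "az": 0, "gripper": 0}, {"x": 0, "y": 0, "z": -40, "ax": 0, "ay": 0, "az": 0, "gripper": 0}, {"x": 0, "y": 0, "z": -40, "ax": 0, "ay": 0, "az": 0, "gripper": 0}, {"x": 0, "y": 0, "z": -40, "ax": 0, "ay": 0, "az": 0, "gripper": 0}, {"x": 0, "y": 0, "z": -40, "ax": 0, "ay": 0, "az": 0, "gripper": 0}, {"x": 20, "y": -20, "z": 0, "ax": 0, "ay": 0, "az": 0, "gripper": 0}, {"x": 27.6, "y": -28.2, "z": 0, "ax": 0, "ay": 0, "az": 0, "gripper": 0}], squeeze=30)

```text
time_s: 1.87
ee_pos: [0.19, -0.6013, 0.497]
tcp_rot: [0.993, 0.114, 0.0, 0.004]
wrist_force: [1.6, -0.6, -0.8]
width: -0.0
```

jog_arm(rows=[{"x": 27.6, "y": -28.2, "z": 0, "ax": 0, "ay": 0, "az": 0, "gripper": 0}, {"x": 27.6, "y": -28.2, "z": 0, "ax": 0, "ay": 0, "az": 0, "gripper": 0}, {"x": 27.6, "y": -28.2, "z": 0, "ax": 0, "ay": 0, "az": 0, "gripper": 0}, {"x": 27.6, "y": -28.2, "z": 0, "ax": 0, "ay": 0, "az": 0, "gripper": 0}, {"x": 27.6, "y": -28.2, "z": 0, "ax": 0, "ay": 0, "az": 0, "gripper": 0}, {"x": 27.6, "y": -28.2, "z": 0, "ax": 0, "ay": 0, "az": 0, "gripper": 0}, {"x": 27.6, "y": -28.2, "z": 0, "ax": 0, "ay": 0, "az": 0, "gripper": 0}, {"x": 27.6, "y": -28.2, "z": 0, "ax": 0, "ay": 0, "az": 0, "gripper": 0}])

```text
time_s: 2.53
ee_pos: [0.3541, -0.3266, 0.4936]
tcp_rot: [0.993, 0.116, 0.0, 0.0]
wrist_force: [0.7, -0.3, -0.2]
width: 0.0001
```

jog_arm(rows=[{"x": 20, "y": -30, "z": 0, "ax": 0, "ay": 0, "az": 0, "gripper": 0}, {"x": 20, "y": -34, "z": 0, "ax": 0, "ay": 0, "az": 0, "gripper": 0}, {"x": 10.3, "y": -37, "z": 0, "ax": 0, "ay": 0, "az": 0, "gripper": 0}, {"x": 10.3, "y": -37, "z": 0, "ax": 0, "ay": 0, "az": 0, "gripper": 0}, {"x": 10.3, "y": -37, "z": 0, "ax": 0, "ay": 0, "az": 0, "gripper": 0}, {"x": 10.3, "y": -37, "z": 0, "ax": 0, "ay": 0, "az": 0, "gripper": 0}, {"x": 10.3, "y": -37, "z": 0, "ax": 0, "ay": 0, "az": 0, "gripper": 0}, {"x": 10.3, "y": -37, "z": 0, "ax": 0, "ay": 0, "az": 0, "gripper": 0}])

```text
time_s: 3.2
ee_pos: [0.3862, -0.0249, 0.4937]
tcp_rot: [0.993, 0.116, 0.001, 0.0]
wrist_force: [0.6, -0.3, 0.1]
width: 0.0001
```

jog_arm(rows=[{"x": 10.3, "y": -37, "z": 0, "ax": 0, "ay": 0, "az": 0, "gripper": 0}, {"x": 10.3, "y": -37, "z": 0, "ax": 0, "ay": 0, "az": 0, "gripper": 0}, {"x": 10.3, "y": -37, "z": 0, "ax": 0, "ay": 0, "az": 0, "gripper": 0}, {"x": 10.3, "y": -37, "z": 0, "ax": 0, "ay": 0, "az": 0, "gripper": 0}, {"x": 10.3, "y": -37, "z": 0, "ax": 0, "ay": 0, "az": 0, "gripper": 0}, {"x": 10.3, "y": -37, "z": 0, "ax": 0, "ay": 0, "az": 0, "gripper": 0}, {"x": 10.3, "y": -37, "z": 0, "ax": 0, "ay": 0, "az": -0.11, "gripper": 0}, {"x": 10.3, "y": -37, "z": 0, "ax": 0, "ay": 0, "az": -0.11, "gripper": 0}])

```text
time_s: 3.87
ee_pos: [0.3942, 0.2823, 0.4933]
tcp_rot: [0.974, 0.227, 0.0, 0.0]
wrist_force: [0.6, 0.2, -0.2]
width: -0.0
```

jog_arm(rows=[{"x": 10, "y": -23, "z": 30, "ax": 0, "ay": 0, "az": 0, "gripper": 0}, {"x": 10, "y": -23, "z": 30, "ax": 0, "ay": 0, "az": 0, "gripper": 0}, {"x": 10, "y": -23, "z": 30, "ax": 0, "ay": 0, "az": 0, "gripper": 0}, {"x": 0, "y": 0, "z": 40, "ax": 0, "ay": 0, "az": 0, "gripper": 0}, {"x": 0, "y": 0, "z": 40, "ax": 0, "ay": 0, "az": 0, "gripper": 0}, {"x": 0, "y": 0, "z": 40, "ax": 0, "ay": 0, "az": 0, "gripper": 0}, {"x": 0, "y": 0, "z": 40, "ax": 0, "ay": 0, "az": 0, "gripper": 0}, {"x": 0, "y": 0, "z": 40, "ax": 0, "ay": 0, "az": 0, "gripper": 0}])

```text
time_s: 4.53
ee_pos: [0.391, 0.3555, 0.2018]
tcp_rot: [0.974, 0.225, 0.0, -0.0]
wrist_force: [-0.6, -0.8, 0.3]
width: -0.0002
```

jog_arm(rows=[{"x": 0, "y": 0, "z": 30, "ax": 0, "ay": 0, "az": 0, "gripper": 0}, {"x": 0, "y": 0, "z": 10, "ax": 0, "ay": 0, "az": 0, "gripper": 0}, {"x": 0, "y": 0, "z": 0, "ax": 0, "ay": 0, "az": 0, "gripper": 0}])

```text
time_s: 4.78
ee_pos: [0.3892, 0.3538, 0.16]
tcp_rot: [0.974, 0.224, -0.003, 0.002]
wrist_force: [-0.2, 0.2, 0.4]
width: -0.0002
```

```bash
cat > cap.py <<'E'
import sys
from h import *
tag=sys.argv[1]
s=bot.state(); print(s["time_s"],np.round(s["ee_pos"]*1000,1),np.round(s["tcp_rot"],4),np.round(s["wrist_force"],2))
for n in sys.argv[2:]:
    p,d=bot.snapshot(n); cv2.imwrite(f"pics/{n}{tag}.png",p[:,:,::-1]); np.save(f"pics/{n}{tag}.npy",d)
    cx,cy=(255,215) if n=="top" else (185,215)
    im=cv2.resize(p[cy:cy+170,cx:cx+220,::-1],None,fx=3.5,fy=3.5,interpolation=cv2.INTER_CUBIC)
    cv2.imwrite(f"pics/{n}{tag}c.png",im)
    print(n,"tcp",proj(n,s["ee_pos"]))
E
python3 cap.py 1 top side
```

```text
4.7833 [389.2 353.8 160. ] [ 0.9745  0.2245 -0.0031  0.0015] [-0.21  0.24  0.4 ]
top tcp [[353.84716327 292.29553063]]
side tcp [[273.52837921 228.19584496]]
```

View pics/top1.png

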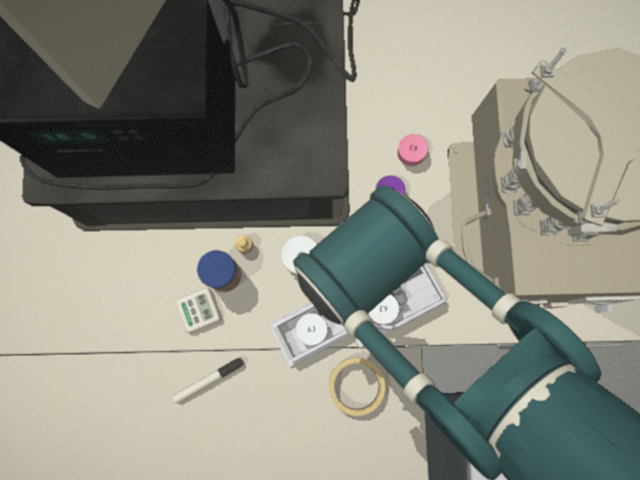

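View pics/side1.png

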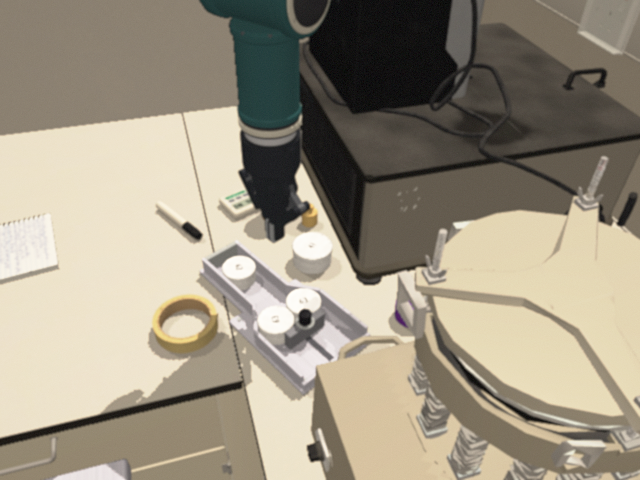

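```bash
cat > ov.py <<'E'
import sys
from h import *
from scipy.spatial.transform import Rotation as Ro
def pads(pos,q,tip=22,hx=11,hy=14.3,zz=(-10,)):
    R=Ro.from_quat(q).as_matrix(); out=[]
    for z in (tip,tip-22,tip-44):
        C=np.array([(hx,hy,z),(hx,-hy,z),(-hx,-hy,z),(-hx,hy,z),(hx,hy,z)])/1000
        out.append(np.array(pos)+C@R.T)
    return out
if __name__=="__main__":
    tag,n=sys.argv[1:3]; x0,y0,w,h=map(int,sys.argv[3:7]); sc=float(sys.argv[7])
    s=bot.state(); im=cv2.imread(f"pics/{n}{tag}.png")
    im=cv2.resize(im[y0:y0+h,x0:x0+w],None,fx=sc,fy=sc,interpolation=cv2.INTER_CUBIC)
    for b in pads(s["ee_pos"],s["tcp_rot"]):
        q=((proj(n,b)-[x0,y0]+.5)*sc).astype(np.int32)
        cv2.polylines(im,[q],False,(0,0,255),1)
    cv2.imwrite(f"pics/{n}{tag}o.png",im)
E
python3 ov.py 1 side 220 130 110 120 5
```

```text
(no output)
```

View pics/side1o.png

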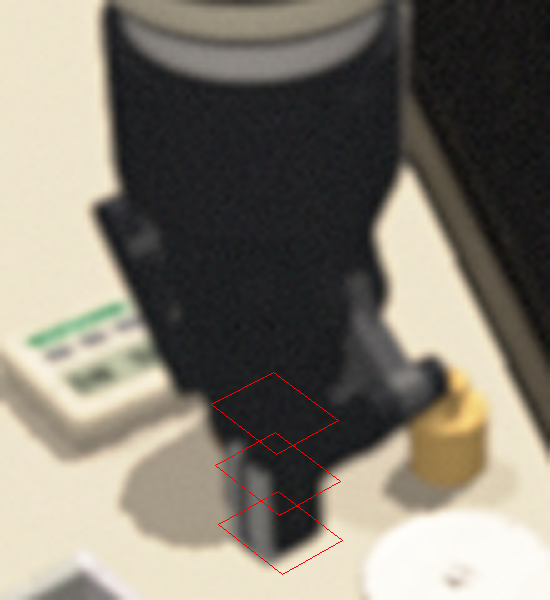

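```bash
python3 - <<'E'
from h import *
from scipy.spatial.transform import Rotation as Ro
s=bot.state(); R=Ro.from_quat(s["tcp_rot"]).as_matrix(); P=s["ee_pos"]
d=np.load("pics/side1.npy"); X=cloud("side",d)
L=(X-P)@R*1000
for (u,v) in [(440,375),(430,400),(385,430),(335,465),(322,530),(275,558),(240,530),(100,205),(190,390),(230,440)]:
    px=(220+u/5,130+v/5); o,r=ray("side",px)
    n=R[:,0]; t=((P-o)@n)/(r@n); q=(o+t*r-P)@R*1000
    print(u,v,"plane",np.round(q),"depth",np.round(L[int(px[1]),int(px[0])]))
# gripper cloud profile
m=(np.abs(L[...,0])<70)&(np.abs(L[...,1])<80)&(L[...,2]>-120)&(L[...,2]<35)&(d>.3)
Q=L[m]
for z in range(-100,30,8):
    q=Q[(Q[:,2]>=z)&(Q[:,2]<z+8)]
    if len(q): print(z,len(q),np.round(np.percentile(q,[2,98],axis=0)[:,:2]).tolist())
E
```

```text
440 375 plane [ -0.  69. -75.] depth [  6.  62. -68.]
430 400 plane [ -0.  65. -65.] depth [  3.  63. -62.]
385 430 plane [ -0.  48. -44.] depth [ -9.  58. -55.]
335 465 plane [ -0.  27. -19.] depth [-14.  44. -38.]
322 530 plane [-0. 20.  9.] depth [ 4. 15. 15.]
275 558 plane [-0. -2. 34.] depth [-8.  9. 21.]
240 530 plane [  0. -18.  34.] depth [-13.  -0.  14.]
100 205 plane [ -0. -76. -51.] depth [-13. -56. -67.]
190 390 plane [ -0. -38.  -6.] depth [-13. -20. -24.]
230 440 plane [ -0. -20.   1.] depth [-13.  -2. -17.]
-100 103 [[-13.0, 22.0], [6.0, 40.0]]
-92 162 [[-13.0, 9.0], [7.0, 44.0]]
-84 289 [[-21.0, -13.0], [4.0, 47.0]]
-76 318 [[-21.0, -53.0], [7.0, 60.0]]
-68 372 [[-19.0, -55.0], [9.0, 63.0]]
-60 222 [[-19.0, -54.0], [3.0, 60.0]]
-52 221 [[-19.0, -47.0], [7.0, 53.0]]
-44 205 [[-19.0, -40.0], [10.0, 48.0]]
-36 157 [[-15.0, -38.0], [7.0, 41.0]]
-28 179 [[-15.0, -30.0], [7.0, 34.0]]
-20 47 [[-15.0, -11.0], [-6.0, 15.0]]
-12 56 [[-13.0, -5.0], [-4.0, 15.0]]
-4 84 [[-13.0, -12.0], [4.0, 16.0]]
4 82 [[-13.0, -5.0], [5.0, 16.0]]
12 63 [[-13.0, -4.0], [5.0, 15.0]]
20 18 [[-13.0, -3.0], [2.0, 9.0]]
```

```bash
cat > rail.py <<'E'
from h import *
O=np.array([379.3,348.9]); TH=np.radians(116.05)
c,s=np.cos(TH),np.sin(TH); RR=np.array([[c,-s],[s,c]])
def w2r(p): return RR.T@(np.array(p)[:2]*1000-O)
def r2w(p): return (O+RR@np.array(p))/1000
def yaw(q): return np.degrees(2*np.arctan2(q[1],q[0]))
def st():
    S=bot.state(); print("t",S["time_s"],"rail",np.round(w2r(S["ee_pos"]),1),"z",round(S["ee_pos"][2]*1000,1),"yaw_rel",round(yaw(S["tcp_rot"])-np.degrees(TH)+90,2),"q",np.round(S["tcp_rot"],4),"Frail",np.round(RR.T@S["wrist_force"][:2],1),round(S["wrist_force"][2],1))
E
python3 - <<'E'
from rail import *
st()
im=cv2.imread("pics/top0.png"); hsv=cv2.cvtColor(im,cv2.COLOR_BGR2HSV)
sc=4; g=cv2.resize(im[220:380,260:460],None,fx=sc,fy=sc,interpolation=cv2.INTER_CUBIC)
g=cv2.medianBlur(cv2.cvtColor(g,cv2.COLOR_BGR2GRAY),5)
C=cv2.HoughCircles(g,cv2.HOUGH_GRADIENT_ALT,1.2,60,param1=150,param2=.6,minRadius=50,maxRadius=85)
for x,y,r in C[0]:
    px=((x+.5)/sc-.5+260,(y+.5)/sc-.5+220); P=atz("top",px,.036); e=atz("top",(px[0]+r/sc,px[1]),.036)
    print(np.round(px,1),"r mm",round(np.linalg.norm(e-P)*1000,1),"rail(top fit)",np.round(RR.T@(P[:2]*1000-[378.8,350.6]),1))
E
```

```text
t 4.8833 rail [  0.9 -14.7] z 164.8 yaw_rel -0.11 q [ 9.745e-01  2.245e-01  8.000e-04 -4.000e-04] Frail [ 0.2 -1.2] 1.1
[301.  254.7] r mm 33.3 rail(top fit) [  38.2 -118.9]
[382.9 308.1] r mm 26.3 rail(top fit) [-43.6  27.6]
[367.3 279.3] r mm 26.2 rail(top fit) [-43.4 -28. ]
[367.3 279.3] r mm 29.9 rail(top fit) [-43.4 -28. ]
[311.8 330. ] r mm 28.1 rail(top fit) [80.8  4.6]
[311.8 330. ] r mm 24.9 rail(top fit) [80.8  4.6]
```

jog_arm(rows=[{"x": 0, "y": -3, "z": 30, "ax": 0, "ay": 0, "az": 0, "gripper": 0}, {"x": 0, "y": 0, "z": 30, "ax": 0, "ay": 0, "az": 0, "gripper": 0}, {"x": 0, "y": 0, "z": 30, "ax": 0, "ay": 0, "az": 0, "gripper": 0}, {"x": 0, "y": 0, "z": 0, "ax": 0, "ay": 0, "az": 0, "gripper": 0}, {"x": 0, "y": 0, "z": 0, "ax": 0, "ay": 0, "az": 0, "gripper": 0}])

```text
time_s: 5.3
ee_pos: [0.3905, 0.3586, 0.0745]
tcp_rot: [0.974, 0.224, 0.0, -0.0]
wrist_force: [1.1, -0.3, 0.2]
width: 0.0001
```

```bash
python3 -c "
from rail import *
st()"; python3 cap.py 2 side; python3 ov.py 2 side 190 190 160 120 5;
```

```text
t 5.3 rail [  3.8 -14.3] z 74.5 yaw_rel -0.11 q [ 9.745e-01  2.244e-01  1.000e-04 -1.000e-04] Frail [-0.8 -0.8] 0.2
5.3 [390.5 358.6  74.5] [ 9.745e-01  2.244e-01  1.000e-04 -1.000e-04] [ 1.07 -0.32  0.23]
side tcp [[275.63602821 269.02775606]]
```

View pics/side2o.png

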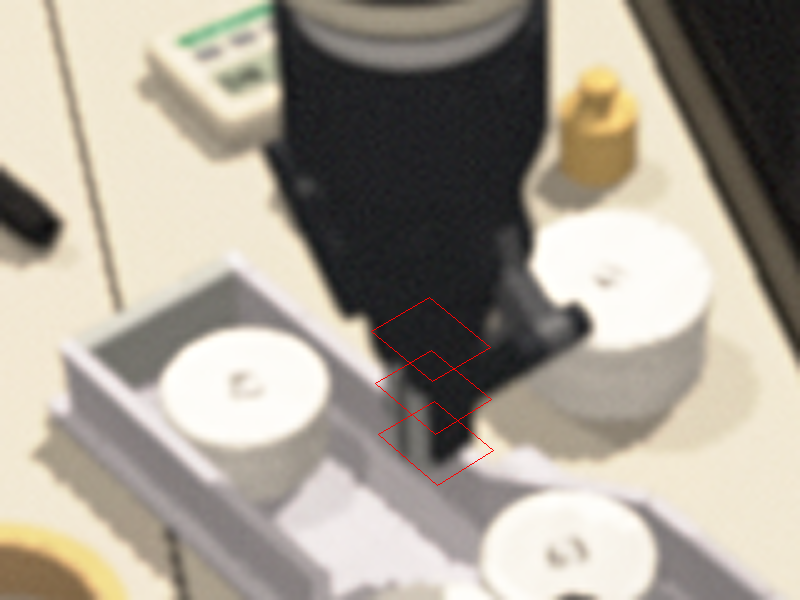

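jog_arm(rows=[{"x": 0, "y": 0, "z": 12, "ax": 0, "ay": 0, "az": 0, "gripper": 0}, {"x": 0, "y": 0, "z": 8, "ax": 0, "ay": 0, "az": 0, "gripper": 0}, {"x": 0, "y": 0, "z": 4, "ax": 0, "ay": 0, "az": 0, "gripper": 0}, {"x": 0, "y": 0, "z": 4, "ax": 0, "ay": 0, "az": 0, "gripper": 0}, {"x": 0, "y": 0, "z": 2, "ax": 0, "ay": 0, "az": 0, "gripper": 0}])

```text
time_s: 5.77
ee_pos: [0.3897, 0.358, 0.0429]
tcp_rot: [0.974, 0.224, -0.0, 0.0]
wrist_force: [0.2, -0.3, 0.8]
width: 0.0002
```

jog_arm(rows=[{"x": 0, "y": 0, "z": 6, "ax": 0, "ay": 0, "az": 0, "gripper": 0}, {"x": 0, "y": 0, "z": 4, "ax": 0, "ay": 0, "az": 0, "gripper": 0}, {"x": 0, "y": 0, "z": 2, "ax": 0, "ay": 0, "az": 0, "gripper": 0}, {"x": 0, "y": 0, "z": 0, "ax": 0, "ay": 0, "az": 0, "gripper": 0}])

```text
time_s: 6.1
ee_pos: [0.3895, 0.3578, 0.0305]
tcp_rot: [0.974, 0.224, -0.001, 0.0]
wrist_force: [0.2, -1.0, 0.4]
width: 0.0
```

```bash
python3 -c "
from rail import *
st()"; python3 cap.py 3 side; python3 ov.py 3 side 190 220 160 120 5;
```

```text
t 6.1 rail [  3.5 -13. ] z 30.5 yaw_rel -0.11 q [ 9.745e-01  2.245e-01 -6.000e-04  3.000e-04] Frail [-1.   0.3] 0.4
6.1 [389.5 357.8  30.5] [ 9.745e-01  2.245e-01 -6.000e-04  3.000e-04] [ 0.18 -1.    0.36]
side tcp [[276.05382283 289.50818938]]
```

View pics/side3o.png

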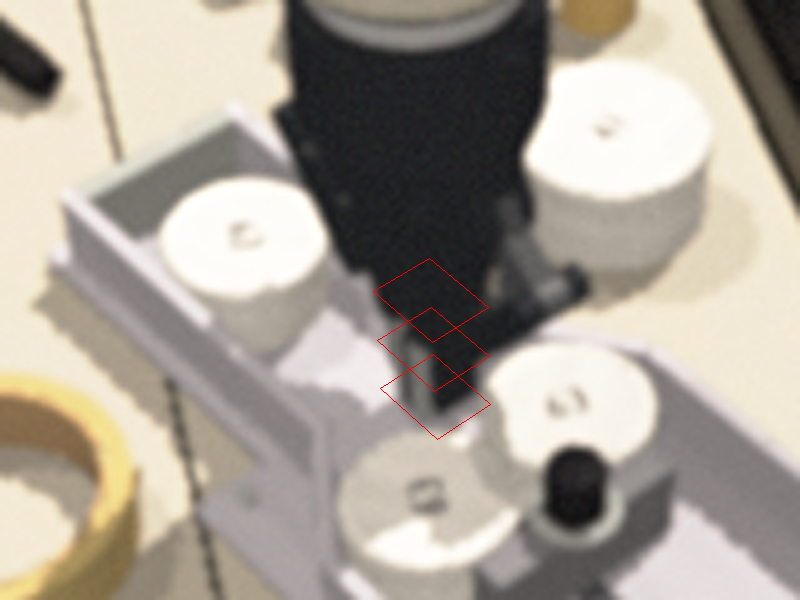

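jog_arm(rows=[{"x": 1, "y": 1, "z": 0, "ax": 0, "ay": 0, "az": 0, "gripper": 0}, {"x": 1, "y": 1, "z": 0, "ax": 0, "ay": 0, "az": 0, "gripper": 0}, {"x": 0, "y": 1, "z": 0, "ax": 0, "ay": 0, "az": 0, "gripper": 0}, {"x": 0, "y": 1, "z": 0, "ax": 0, "ay": 0, "az": 0, "gripper": 0}, {"x": 0, "y": 1, "z": 0, "ax": 0, "ay": 0, "az": 0, "gripper": 0}, {"x": 0, "y": 1, "z": 0, "ax": 0, "ay": 0, "az": 0, "gripper": 0}, {"x": 0, "y": 1, "z": 0, "ax": 0, "ay": 0, "az": 0, "gripper": 0}, {"x": 0, "y": 1, "z": 0, "ax": 0, "ay": 0, "az": 0, "gripper": 0}])

```text
time_s: 6.82
ee_pos: [0.3952, 0.3518, 0.0313]
tcp_rot: [0.974, 0.224, 0.0, -0.0]
wrist_force: [-2.2, 3.1, 0.0]
width: -0.0
```

```bash
python3 -c "
from rail import *
st()"
```

```text
t 6.8167 rail [ -4.4 -15.6] z 31.3 yaw_rel -0.12 q [ 9.745e-01  2.244e-01  0.000e+00 -1.000e-04] Frail [3.8 0.6] 0.0
```

jog_arm(rows=[{"x": 0, "y": 1, "z": 0, "ax": 0, "ay": 0, "az": 0, "gripper": 0}, {"x": 0, "y": 1, "z": 0, "ax": 0, "ay": 0, "az": 0, "gripper": 0}, {"x": 0, "y": 1, "z": 0, "ax": 0, "ay": 0, "az": 0, "gripper": 0}, {"x": 0, "y": 1, "z": 0, "ax": 0, "ay": 0, "az": 0, "gripper": 0}, {"x": 0, "y": 1.5, "z": 0, "ax": 0, "ay": 0, "az": 0, "gripper": 0}, {"x": 0, "y": 1.5, "z": 0, "ax": 0, "ay": 0, "az": 0, "gripper": 0}, {"x": 0, "y": 1.5, "z": 0, "ax": 0, "ay": 0, "az": 0, "gripper": 0}, {"x": 0, "y": 1.5, "z": 0, "ax": 0, "ay": 0, "az": 0, "gripper": 0}])

```text
time_s: 7.48
ee_pos: [0.3997, 0.3428, 0.0313]
tcp_rot: [0.974, 0.224, 0.0, -0.0]
wrist_force: [-1.8, 2.0, 0.6]
width: 0.0003
```

```bash
python3 -c "
from rail import *
st()"; python3 cap.py 4 side;
```

```text
t 7.4833 rail [-14.5 -15.6] z 31.3 yaw_rel -0.11 q [ 9.745e-01  2.244e-01  0.000e+00 -1.000e-04] Frail [2.5 0.7] 0.6
7.4833 [399.7 342.8  31.3] [ 9.745e-01  2.244e-01  0.000e+00 -1.000e-04] [-1.76  1.97  0.58]
side tcp [[284.70764402 294.69522653]]
```

View pics/side4c.png

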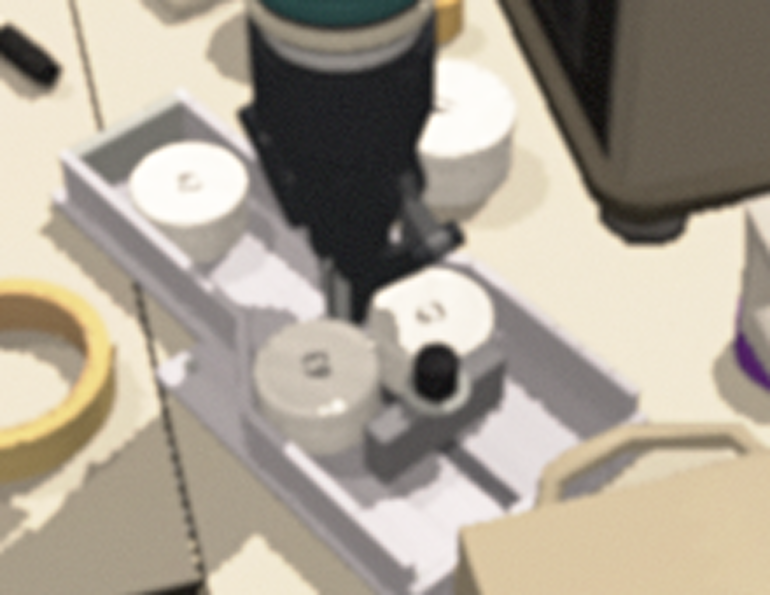

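jog_arm(rows=[{"x": 0, "y": 2, "z": 0, "ax": 0, "ay": 0, "az": 0, "gripper": 0}, {"x": 0, "y": 2, "z": 0, "ax": 0, "ay": 0, "az": 0, "gripper": 0}, {"x": 0.5, "y": 2, "z": 0, "ax": 0, "ay": 0, "az": 0, "gripper": 0}, {"x": 0.5, "y": 2, "z": 0, "ax": 0, "ay": 0, "az": 0, "gripper": 0}, {"x": 0.5, "y": 2, "z": 0, "ax": 0, "ay": 0, "az": 0, "gripper": 0}, {"x": 0.5, "y": 2, "z": 0, "ax": 0, "ay": 0, "az": 0, "gripper": 0}, {"x": 0.5, "y": 2, "z": 0, "ax": 0, "ay": 0, "az": 0, "gripper": 0}, {"x": 0.5, "y": 2, "z": 0, "ax": 0, "ay": 0, "az": 0, "gripper": 0}])

```text
time_s: 8.2
ee_pos: [0.4095, 0.3296, 0.0313]
tcp_rot: [0.974, 0.224, 0.0, -0.0]
wrist_force: [-1.8, 3.0, 0.4]
width: 0.0
```

jog_arm(rows=[{"x": 0, "y": 2, "z": 0, "ax": 0, "ay": 0, "az": 0, "gripper": 0}, {"x": 0, "y": 2, "z": 0, "ax": 0, "ay": 0, "az": 0, "gripper": 0}, {"x": 0, "y": 2, "z": 0, "ax": 0, "ay": 0, "az": 0, "gripper": 0}, {"x": 0, "y": 2, "z": 0, "ax": 0, "ay": 0, "az": 0, "gripper": 0}, {"x": 0, "y": 2, "z": 0, "ax": 0, "ay": 0, "az": 0, "gripper": 0}, {"x": 0, "y": 2, "z": 0, "ax": 0, "ay": 0, "az": 0, "gripper": 0}, {"x": 0, "y": 2, "z": 0, "ax": 0, "ay": 0, "az": 0, "gripper": 0}, {"x": 0, "y": 2, "z": 0, "ax": 0, "ay": 0, "az": 0, "gripper": 0}])

```text
time_s: 8.87
ee_pos: [0.4164, 0.3152, 0.0313]
tcp_rot: [0.974, 0.224, -0.0, -0.0]
wrist_force: [-1.7, 2.2, 0.2]
width: -0.0
```

```bash
python3 -c "
from rail import *
st()"; python3 cap.py 5 side;
```

```text
t 8.8667 rail [-46.6 -18.5] z 31.3 yaw_rel -0.11 q [ 0.9745  0.2244 -0.     -0.    ] Frail [2.7 0.5] 0.2
8.8667 [416.4 315.2  31.3] [ 0.9745  0.2244 -0.     -0.    ] [-1.66  2.22  0.17]
side tcp [[299.75822582 305.46703225]]
```

View pics/side5c.png

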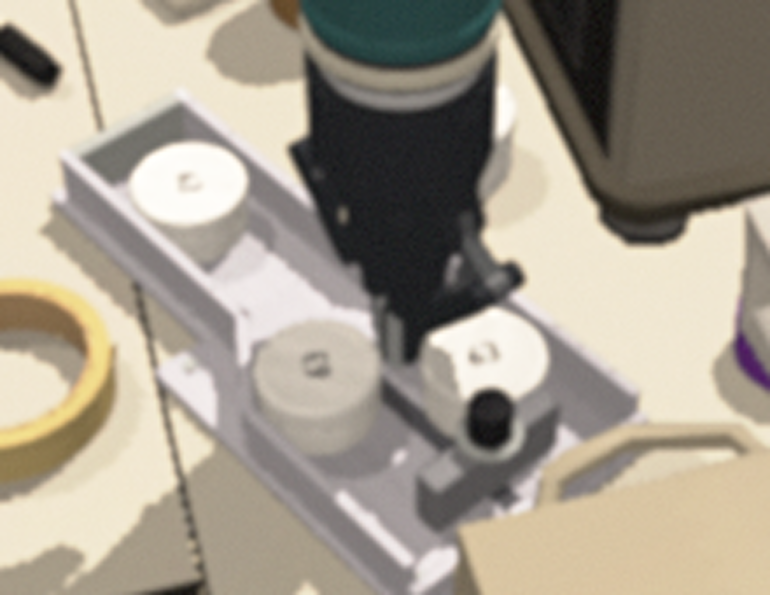

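jog_arm(rows=[{"x": 0, "y": 2, "z": 0, "ax": 0, "ay": 0, "az": 0, "gripper": 0}, {"x": 0, "y": 2, "z": 0, "ax": 0, "ay": 0, "az": 0, "gripper": 0}, {"x": 0, "y": 1.5, "z": 0, "ax": 0, "ay": 0, "az": 0, "gripper": 0}, {"x": 0, "y": 0, "z": 0, "ax": 0, "ay": 0, "az": 0, "gripper": 0}, {"x": 0, "y": -3, "z": 0, "ax": 0, "ay": 0, "az": 0, "gripper": 0}, {"x": 0, "y": -4, "z": 0, "ax": 0, "ay": 0, "az": 0, "gripper": 0}, {"x": 0, "y": 0, "z": 0, "ax": 0, "ay": 0, "az": 0, "gripper": 0}])

```text
time_s: 9.5
ee_pos: [0.4154, 0.3168, 0.0311]
tcp_rot: [0.974, 0.225, -0.0, 0.0]
wrist_force: [-0.0, -1.2, -0.8]
width: -0.0001
```

```bash
python3 -c "
from rail import *
st()"
```

```text
t 9.5 rail [-44.7 -18.4] z 31.1 yaw_rel -0.08 q [ 9.744e-01  2.247e-01 -1.000e-04  2.000e-04] Frail [-1.1  0.5] -0.8
```

jog_arm(rows=[{"x": 0, "y": 0, "z": -20, "ax": 0, "ay": 0, "az": 0, "gripper": 0}, {"x": 0, "y": 0, "z": -30, "ax": 0, "ay": 0, "az": 0, "gripper": 0}, {"x": 0, "y": 0, "z": -30, "ax": 0, "ay": 0, "az": 0, "gripper": 0}, {"x": 0, "y": 0, "z": 0, "ax": 0, "ay": 0, "az": 0, "gripper": 0}])

```text
time_s: 9.83
ee_pos: [0.4193, 0.3192, 0.1173]
tcp_rot: [0.974, 0.225, 0.005, -0.002]
wrist_force: [0.5, 0.3, 1.4]
width: 0.0001
```

```bash
python3 -c "
from rail import *
st()"; python3 cap.py 6 side;
```

```text
t 9.8333 rail [-44.3 -22.9] z 117.3 yaw_rel -0.08 q [ 0.9744  0.2247  0.0049 -0.0017] Frail [ 0.1 -0.6] 1.4
9.8333 [419.3 319.2 117.3] [ 0.9744  0.2247  0.0049 -0.0017] [0.47 0.3  1.37]
side tcp [[300.7632598  262.58392842]]
```

View pics/side6c.png

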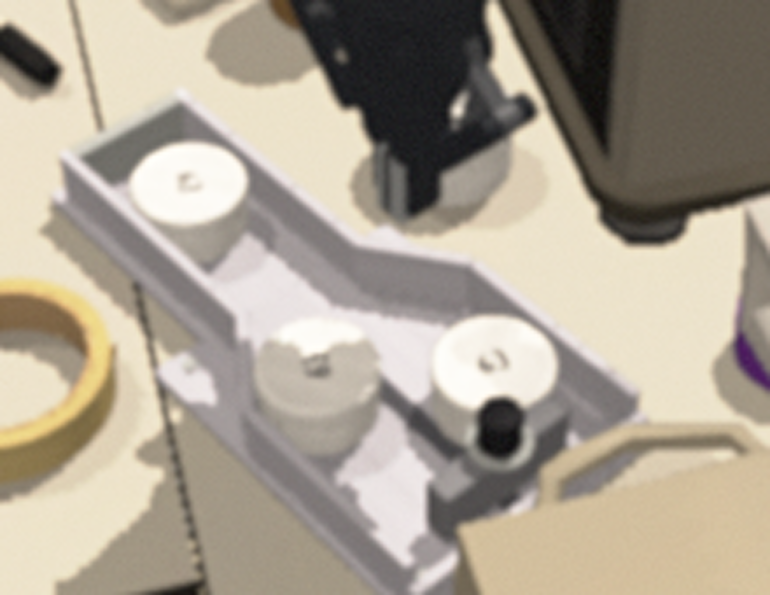

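jog_arm(rows=[{"x": -21, "y": 15.5, "z": 0, "ax": 0, "ay": 0, "az": 0, "gripper": 0}, {"x": -21, "y": 15.5, "z": 0, "ax": 0, "ay": 0, "az": 0, "gripper": 0}, {"x": -19, "y": 15.5, "z": 0, "ax": 0, "ay": 0, "az": 0, "gripper": 0}, {"x": 0, "y": 0, "z": 0, "ax": 0, "ay": 0, "az": 0.116, "gripper": 0}, {"x": 0, "y": 0, "z": 0, "ax": 0, "ay": 0, "az": 0.116, "gripper": 0}, {"x": 0, "y": 0, "z": 0, "ax": 0, "ay": 0, "az": 0.116, "gripper": 0}, {"x": 0, "y": 0, "z": 0, "ax": 0, "ay": 0, "az": 0, "gripper": 0}])

```text
time_s: 10.47
ee_pos: [0.3803, 0.2475, 0.1102]
tcp_rot: [0.999, 0.051, -0.001, 0.001]
wrist_force: [-0.7, -0.1, 0.3]
width: 0.0002
```

```bash
python3 -c "
from rail import *
st()"
```

```text
t 10.4667 rail [-91.6  43.6] z 110.2 yaw_rel -20.21 q [ 9.987e-01  5.090e-02 -8.000e-04  6.000e-04] Frail [0.3 0.7] 0.3
```

jog_arm(rows=[{"x": 3.5, "y": -1.3, "z": 20, "ax": 0, "ay": 0, "az": 0, "gripper": 0}, {"x": 0, "y": 0, "z": 12, "ax": 0, "ay": 0, "az": 0, "gripper": 0}, {"x": 0, "y": 0, "z": 6, "ax": 0, "ay": 0, "az": 0, "gripper": 0}, {"x": 0, "y": 0, "z": 0, "ax": 0, "ay": 0, "az": 0, "gripper": 0}, {"x": 0, "y": 0, "z": 0, "ax": 0, "ay": 0, "az": 0, "gripper": 0}])

```text
time_s: 10.88
ee_pos: [0.3839, 0.2496, 0.0726]
tcp_rot: [0.999, 0.053, -0.001, 0.0]
wrist_force: [-0.3, -0.2, 0.7]
width: 0.0004
```

```bash
python3 -c "
from rail import *
st()"; python3 cap.py 7 side top; python3 ov.py 7 side 220 240 160 120 5
```

```text
t 10.8833 rail [-91.2  39.5] z 72.6 yaw_rel -19.95 q [ 9.986e-01  5.320e-02 -8.000e-04  5.000e-04] Frail [-0.   0.3] 0.7
10.8833 [383.9 249.6  72.6] [ 9.986e-01  5.320e-02 -8.000e-04  5.000e-04] [-0.3  -0.15  0.68]
side tcp [[289.18171735 324.82198392]]
top tcp [[415.0461409  299.21049964]]
```

View pics/side7o.png

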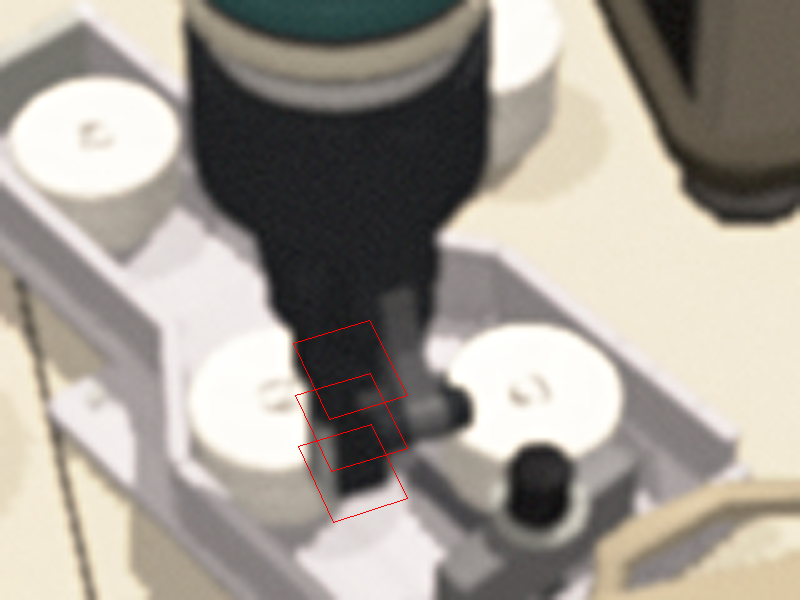

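View pics/top7c.png

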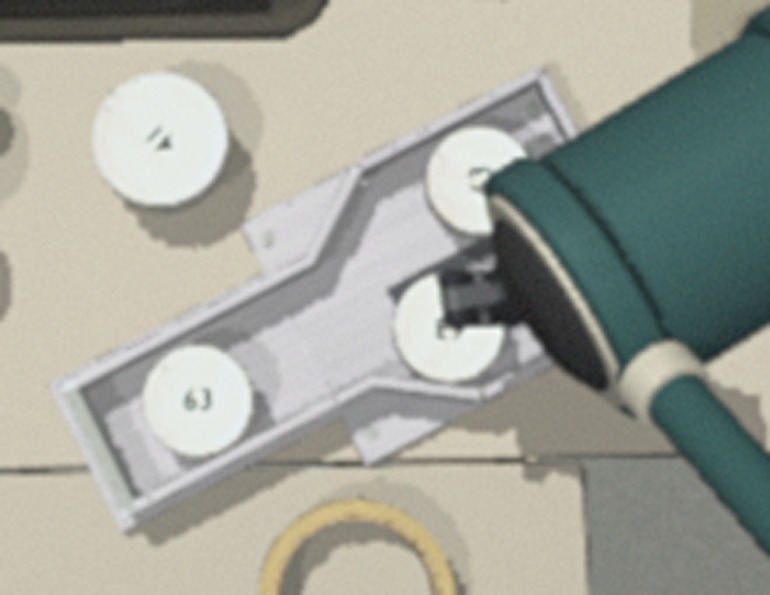

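jog_arm(rows=[{"x": 0, "y": 0, "z": 12, "ax": 0, "ay": 0, "az": 0, "gripper": 0}, {"x": 0, "y": 0, "z": 8, "ax": 0, "ay": 0, "az": 0, "gripper": 0}, {"x": 0, "y": 0, "z": 4, "ax": 0, "ay": 0, "az": 0, "gripper": 0}, {"x": 0, "y": 0, "z": 0, "ax": 0, "ay": 0, "az": 0, "gripper": 0}])

```text
time_s: 11.32
ee_pos: [0.3837, 0.2495, 0.0485]
tcp_rot: [0.999, 0.053, -0.001, 0.0]
wrist_force: [-0.4, 0.1, -0.2]
width: -0.0001
```

jog_arm(rows=[{"x": 0, "y": 0, "z": 8, "ax": 0, "ay": 0, "az": 0, "gripper": 0}, {"x": 0, "y": 0, "z": 6, "ax": 0, "ay": 0, "az": 0, "gripper": 0}, {"x": 0, "y": 0, "z": 3, "ax": 0, "ay": 0, "az": 0, "gripper": 0}, {"x": 0, "y": 0, "z": 0, "ax": 0, "ay": 0, "az": 0, "gripper": 0}])

```text
time_s: 11.65
ee_pos: [0.3838, 0.2495, 0.0313]
tcp_rot: [0.999, 0.052, -0.001, 0.0]
wrist_force: [-0.1, 1.0, -0.3]
width: 0.0003
```

```bash
python3 -c "
from rail import *
st()"; python3 cap.py 8 side; python3 ov.py 8 side 220 240 160 120 5
```

```text
t 11.65 rail [-91.3  39.6] z 31.3 yaw_rel -20.05 q [ 9.986e-01  5.240e-02 -8.000e-04  4.000e-04] Frail [ 1.  -0.3] -0.3
11.65 [383.8 249.5  31.3] [ 9.986e-01  5.240e-02 -8.000e-04  4.000e-04] [-0.15  1.   -0.28]
side tcp [[289.63144572 343.65353159]]
```

View pics/side8o.png

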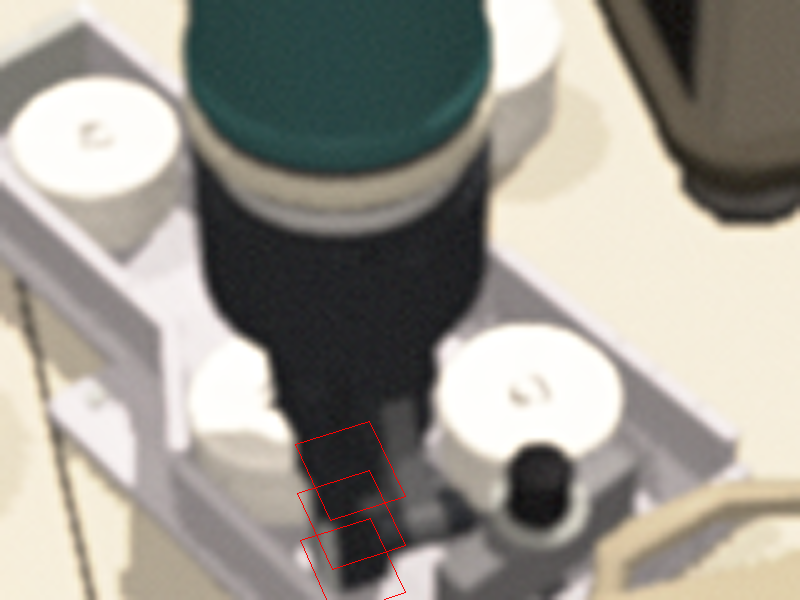

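jog_arm(rows=[{"x": 0.2, "y": -1.5, "z": 0, "ax": 0, "ay": 0, "az": 0, "gripper": 0}, {"x": 0.2, "y": -1.5, "z": 0, "ax": 0, "ay": 0, "az": 0, "gripper": 0}, {"x": 0.2, "y": -1, "z": 0, "ax": 0, "ay": 0, "az": 0, "gripper": 0}, {"x": 0.2, "y": -1, "z": 0, "ax": 0, "ay": 0, "az": 0, "gripper": 0}, {"x": 0.2, "y": -1, "z": 0, "ax": 0, "ay": 0, "az": 0, "gripper": 0}, {"x": 0.2, "y": -1, "z": 0, "ax": 0, "ay": 0, "az": 0, "gripper": 0}, {"x": 0.2, "y": -1, "z": 0, "ax": 0, "ay": 0, "az": 0, "gripper": 0}, {"x": 0.2, "y": -1, "z": 0, "ax": 0, "ay": 0, "az": 0, "gripper": 0}])

```text
time_s: 12.37
ee_pos: [0.3851, 0.2591, 0.0323]
tcp_rot: [0.999, 0.052, -0.0, 0.0]
wrist_force: [0.4, -1.0, 0.1]
width: 0.0004
```

jog_arm(rows=[{"x": 0.25, "y": -1, "z": 0, "ax": 0, "ay": 0, "az": 0, "gripper": 0}, {"x": 0.25, "y": -1, "z": 0, "ax": 0, "ay": 0, "az": 0, "gripper": 0}, {"x": 0.25, "y": -1, "z": 0, "ax": 0, "ay": 0, "az": 0, "gripper": 0}, {"x": 0.25, "y": -1, "z": 0, "ax": 0, "ay": 0, "az": 0, "gripper": 0}])

```text
time_s: 12.7
ee_pos: [0.3857, 0.2632, 0.0323]
tcp_rot: [0.999, 0.052, 0.0, 0.0]
wrist_force: [0.5, -0.3, 0.7]
width: -0.0
```

```bash
python3 -c "
from rail import *
st()"
```

```text
t 12.7 rail [-79.9  31.9] z 32.3 yaw_rel -20.05 q [0.9986 0.0524 0.     0.    ] Frail [-0.5 -0.3] 0.7
```

```bash
python3 cap.py 9 side top; python3 ov.py 9 side 220 240 160 120 5
```

```text
12.7 [385.7 263.2  32.3] [0.9986 0.0524 0.     0.    ] [ 0.48 -0.33  0.67]
side tcp [[288.58735355 335.56929777]]
top tcp [[403.5614936  300.37015611]]
```

View pics/side9o.png

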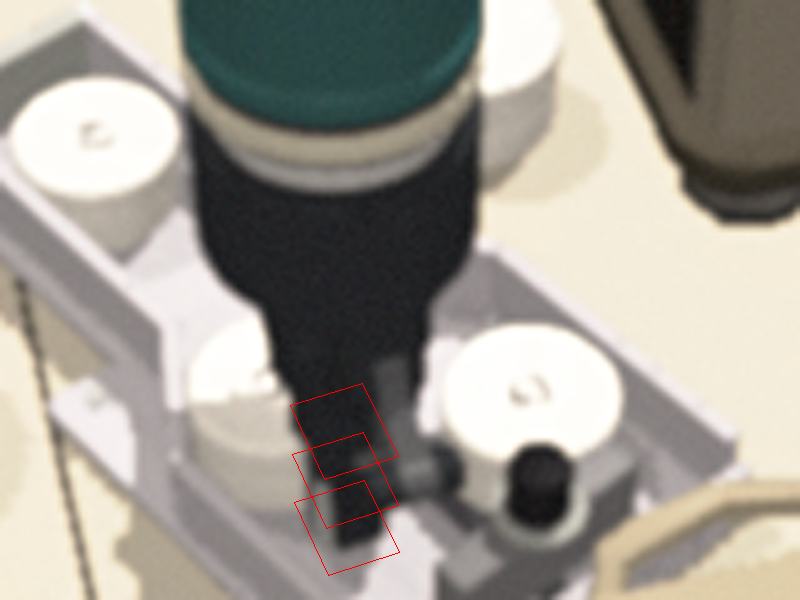

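View pics/top9c.png

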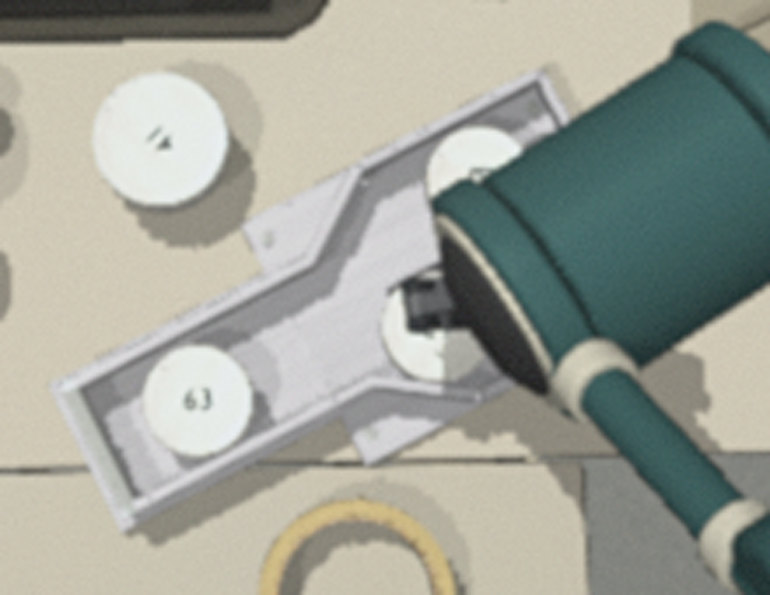

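jog_arm(rows=[{"x": 0.1, "y": -1.5, "z": 0, "ax": 0, "ay": 0, "az": 0, "gripper": 0}, {"x": 0.1, "y": -1.5, "z": 0, "ax": 0, "ay": 0, "az": 0, "gripper": 0}, {"x": 0.1, "y": -1.5, "z": 0, "ax": 0, "ay": 0, "az": 0, "gripper": 0}, {"x": 0.1, "y": -1.5, "z": 0, "ax": 0, "ay": 0, "az": 0, "gripper": 0}, {"x": 0.1, "y": -1.5, "z": 0, "ax": 0, "ay": 0, "az": 0, "gripper": 0}, {"x": 0.1, "y": -1.5, "z": 0, "ax": 0, "ay": 0, "az": 0, "gripper": 0}, {"x": 0.1, "y": -1.5, "z": 0, "ax": 0, "ay": 0, "az": 0, "gripper": 0}, {"x": 0.1, "y": -1.5, "z": 0, "ax": 0, "ay": 0, "az": 0, "gripper": 0}])

```text
time_s: 13.47
ee_pos: [0.3852, 0.2753, 0.0323]
tcp_rot: [0.999, 0.052, -0.0, -0.0]
wrist_force: [0.9, -0.7, 0.1]
width: -0.0001
```

jog_arm(rows=[{"x": 0.2, "y": -1.5, "z": 0, "ax": 0, "ay": 0, "az": 0, "gripper": 0}, {"x": 0.2, "y": -1.5, "z": 0, "ax": 0, "ay": 0, "az": 0, "gripper": 0}, {"x": 0.2, "y": -1.5, "z": 0, "ax": 0, "ay": 0, "az": 0, "gripper": 0}, {"x": 0.2, "y": -1.5, "z": 0, "ax": 0, "ay": 0, "az": 0, "gripper": 0}, {"x": 0.2, "y": -1.5, "z": 0, "ax": 0, "ay": 0, "az": 0, "gripper": 0}, {"x": 0.2, "y": -1.5, "z": 0, "ax": 0, "ay": 0, "az": 0, "gripper": 0}, {"x": 0.2, "y": -1.5, "z": 0, "ax": 0, "ay": 0, "az": 0, "gripper": 0}, {"x": 0.2, "y": -1.5, "z": 0, "ax": 0, "ay": 0, "az": 0, "gripper": 0}])

```text
time_s: 14.13
ee_pos: [0.3856, 0.2873, 0.0323]
tcp_rot: [0.999, 0.052, 0.0, -0.0]
wrist_force: [0.8, -0.4, 0.1]
width: -0.0001
```

```bash
python3 -c "
from rail import *
st()"; python3 cap.py 10 side top
```

```text
t 14.1333 rail [-58.1  21.4] z 32.3 yaw_rel -20.05 q [ 0.9986  0.0524  0.     -0.    ] Frail [-0.8 -0.5] 0.1
14.1333 [385.6 287.3  32.3] [ 0.9986  0.0524  0.     -0.    ] [ 0.79 -0.45  0.07]
side tcp [[284.44808587 323.00262154]]
top tcp [[389.41685999 300.80302302]]
```

View pics/side10c.png

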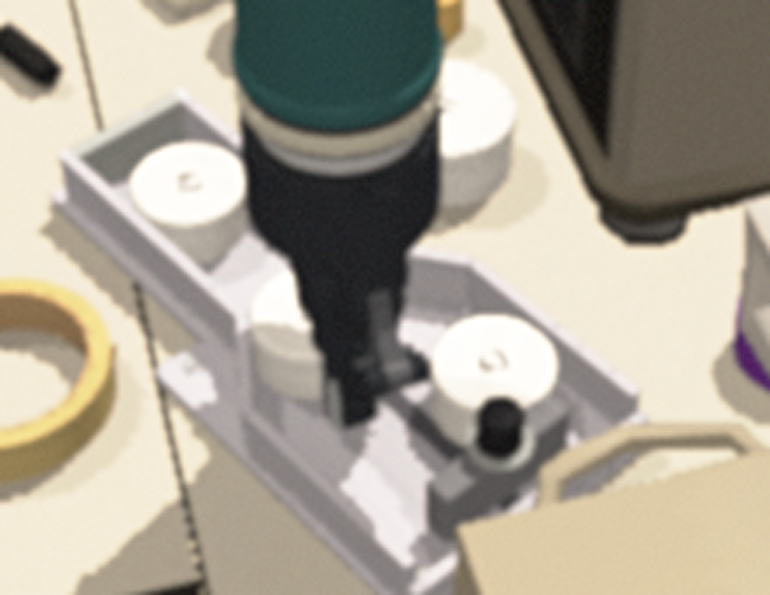

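View pics/top10c.png

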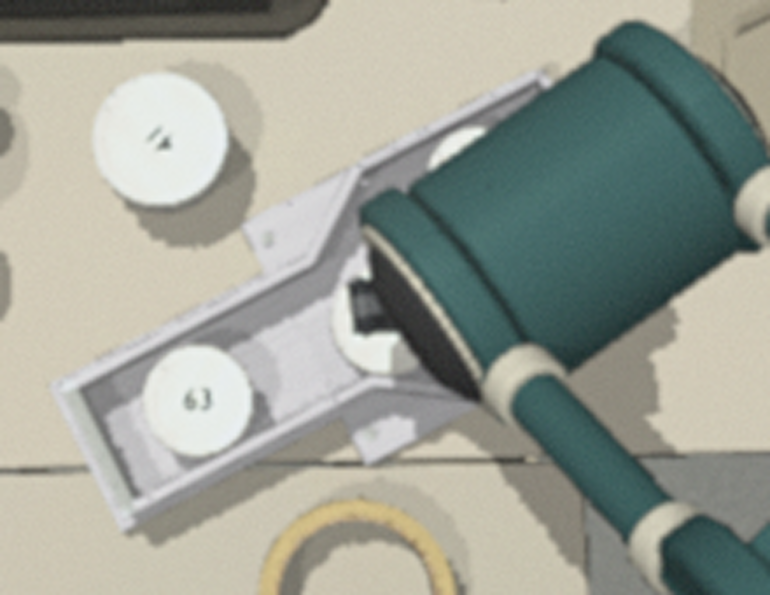

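jog_arm(rows=[{"x": 0.45, "y": -1.5, "z": 0, "ax": 0, "ay": 0, "az": 0, "gripper": 0}, {"x": 0.45, "y": -1.5, "z": 0, "ax": 0, "ay": 0, "az": 0, "gripper": 0}, {"x": 0.45, "y": -1.5, "z": 0, "ax": 0, "ay": 0, "az": 0, "gripper": 0}, {"x": 0.45, "y": -1.5, "z": 0, "ax": 0, "ay": 0, "az": 0, "gripper": 0}, {"x": 0.45, "y": -1.5, "z": 0, "ax": 0, "ay": 0, "az": 0, "gripper": 0}, {"x": 0.45, "y": -1.5, "z": 0, "ax": 0, "ay": 0, "az": 0, "gripper": 0}, {"x": 0.45, "y": -1.5, "z": 0, "ax": 0, "ay": 0, "az": 0, "gripper": 0}, {"x": 0.45, "y": -1.5, "z": 0, "ax": 0, "ay": 0, "az": 0, "gripper": 0}])

```text
time_s: 14.9
ee_pos: [0.3879, 0.2997, 0.0323]
tcp_rot: [0.999, 0.052, -0.0, -0.0]
wrist_force: [-0.8, -0.7, 0.3]
width: 0.0004
```

jog_arm(rows=[{"x": 0.45, "y": -1.5, "z": 0, "ax": 0, "ay": 0, "az": 0, "gripper": 0}, {"x": 0.45, "y": -1.5, "z": 0, "ax": 0, "ay": 0, "az": 0, "gripper": 0}, {"x": 1, "y": -0.4, "z": 0, "ax": 0, "ay": 0, "az": -0.07, "gripper": 0}, {"x": 1, "y": -0.4, "z": 0, "ax": 0, "ay": 0, "az": -0.07, "gripper": 0}, {"x": 1, "y": -0.4, "z": 0, "ax": 0, "ay": 0, "az": -0.07, "gripper": 0}, {"x": 1, "y": -0.4, "z": 0, "ax": 0, "ay": 0, "az": -0.07, "gripper": 0}, {"x": 1, "y": -0.4, "z": 0, "ax": 0, "ay": 0, "az": -0.07, "gripper": 0}, {"x": 1, "y": 0, "z": 0, "ax": 0, "ay": 0, "az": 0, "gripper": 0}])

```text
time_s: 15.57
ee_pos: [0.3938, 0.3063, 0.0323]
tcp_rot: [0.974, 0.226, 0.0, -0.0]
wrist_force: [0.0, 0.1, -0.1]
width: 0.0001
```

```bash
python3 -c "
from rail import *
st()"; python3 cap.py 11 side top
```

```text
t 15.5667 rail [-44.6   5.6] z 32.3 yaw_rel 0.1 q [ 9.741e-01  2.263e-01  1.000e-04 -1.000e-04] Frail [ 0.1 -0.1] -0.1
15.5667 [393.8 306.3  32.3] [ 9.741e-01  2.263e-01  1.000e-04 -1.000e-04] [ 0.01  0.13 -0.15]
side tcp [[286.74109963 312.33954858]]
top tcp [[378.10206619 296.2669486 ]]
```

View pics/side11c.png

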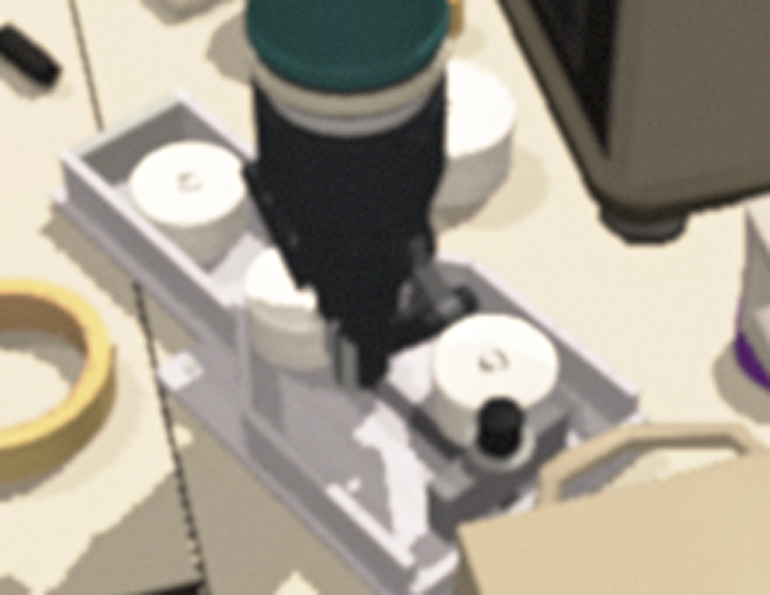

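View pics/top11c.png

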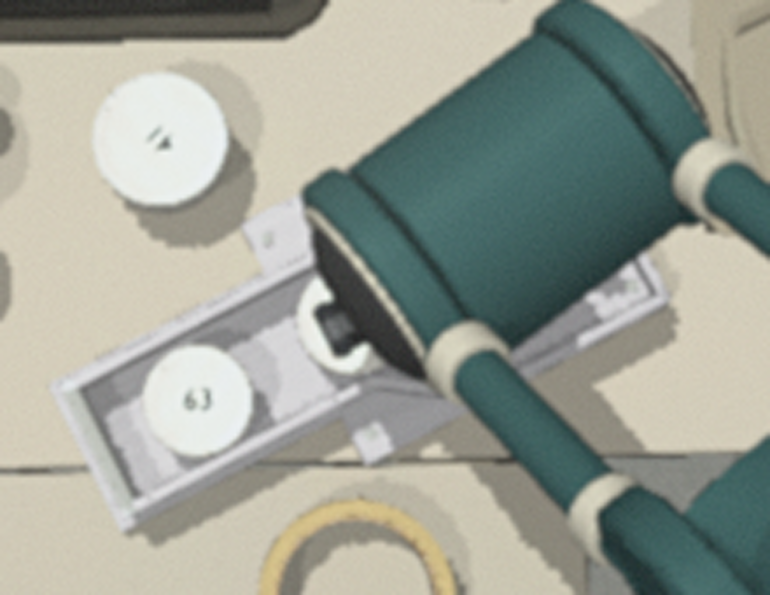

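jog_arm(rows=[{"x": 0.4, "y": -1.5, "z": 0, "ax": 0, "ay": 0, "az": 0, "gripper": 0}, {"x": 0.4, "y": -1.5, "z": 0, "ax": 0, "ay": 0, "az": 0, "gripper": 0}, {"x": 0.4, "y": -1.5, "z": 0, "ax": 0, "ay": 0, "az": 0, "gripper": 0}, {"x": 0.4, "y": -1.5, "z": 0, "ax": 0, "ay": 0, "az": 0, "gripper": 0}, {"x": 0.4, "y": -1.5, "z": 0, "ax": 0, "ay": 0, "az": 0, "gripper": 0}, {"x": 0.4, "y": -1.5, "z": 0, "ax": 0, "ay": 0, "az": 0, "gripper": 0}, {"x": 0.4, "y": -1.5, "z": 0, "ax": 0, "ay": 0, "az": 0, "gripper": 0}, {"x": 0.4, "y": -1.5, "z": 0, "ax": 0, "ay": 0, "az": 0, "gripper": 0}])

```text
time_s: 16.33
ee_pos: [0.3913, 0.3185, 0.0323]
tcp_rot: [0.974, 0.225, -0.0, -0.0]
wrist_force: [0.0, -0.8, -0.6]
width: -0.0006
```

jog_arm(rows=[{"x": 0.2, "y": -2, "z": 0, "ax": 0, "ay": 0, "az": 0, "gripper": 0}, {"x": 0.2, "y": -2, "z": 0, "ax": 0, "ay": 0, "az": 0, "gripper": 0}, {"x": 0, "y": -2, "z": 0, "ax": 0, "ay": 0, "az": 0, "gripper": 0}, {"x": 0, "y": -2, "z": 0, "ax": 0, "ay": 0, "az": 0, "gripper": 0}, {"x": 0, "y": -2, "z": 0, "ax": 0, "ay": 0, "az": 0, "gripper": 0}, {"x": 0, "y": -2, "z": 0, "ax": 0, "ay": 0, "az": 0, "gripper": 0}, {"x": 0, "y": -2, "z": 0, "ax": 0, "ay": 0, "az": 0, "gripper": 0}, {"x": 0, "y": -2, "z": 0, "ax": 0, "ay": 0, "az": 0, "gripper": 0}])

```text
time_s: 17.0
ee_pos: [0.3846, 0.3331, 0.0323]
tcp_rot: [0.974, 0.225, 0.0, 0.0]
wrist_force: [1.3, 0.3, 0.4]
width: -0.0001
```

```bash
python3 -c "
from rail import *
st()"; python3 cap.py 12 side
```

```text
t 17.0 rail [-16.5   2.2] z 32.3 yaw_rel 0.01 q [0.9742 0.2255 0.     0.    ] Frail [-0.3 -1.3] 0.4
17.0 [384.6 333.1  32.3] [0.9742 0.2255 0.     0.    ] [1.26 0.3  0.42]
side tcp [[276.59829325 300.73860802]]
```

View pics/side12c.png

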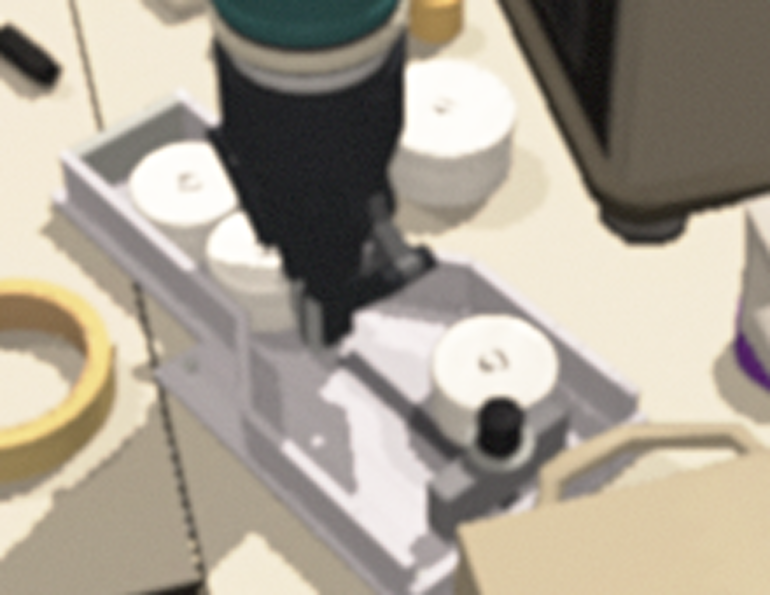

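jog_arm(rows=[{"x": 0, "y": -1.5, "z": 0, "ax": 0, "ay": 0, "az": 0, "gripper": 0}, {"x": 0, "y": -1.5, "z": 0, "ax": 0, "ay": 0, "az": 0, "gripper": 0}, {"x": 0, "y": -1.5, "z": 0, "ax": 0, "ay": 0, "az": 0, "gripper": 0}, {"x": 0, "y": -1.5, "z": 0, "ax": 0, "ay": 0, "az": 0, "gripper": 0}, {"x": 0, "y": -1.5, "z": 0, "ax": 0, "ay": 0, "az": 0, "gripper": 0}, {"x": 0, "y": -1.5, "z": 0, "ax": 0, "ay": 0, "az": 0, "gripper": 0}, {"x": 0, "y": -1.5, "z": 0, "ax": 0, "ay": 0, "az": 0, "gripper": 0}, {"x": 0, "y": -1.5, "z": 0, "ax": 0, "ay": 0, "az": 0, "gripper": 0}])

```text
time_s: 17.72
ee_pos: [0.3793, 0.3438, 0.0323]
tcp_rot: [0.974, 0.225, -0.0, 0.0]
wrist_force: [0.4, -1.3, 0.5]
width: 0.0002
```

```bash
python3 -c "
from rail import *
st()"
```

```text
t 17.7167 rail [-4.6  2.2] z 32.3 yaw_rel 0.01 q [ 0.9743  0.2254 -0.      0.    ] Frail [-1.3  0.2] 0.5
```

jog_arm(rows=[{"x": 0, "y": -1.5, "z": 0, "ax": 0, "ay": 0, "az": 0, "gripper": 0}, {"x": 0, "y": -1.5, "z": 0, "ax": 0, "ay": 0, "az": 0, "gripper": 0}, {"x": 0, "y": 0, "z": 0, "ax": 0, "ay": 0, "az": 0, "gripper": 0}, {"x": 0, "y": 3, "z": 0, "ax": 0, "ay": 0, "az": 0, "gripper": 0}, {"x": 0, "y": 4, "z": 0, "ax": 0, "ay": 0, "az": 0, "gripper": 0}, {"x": 0, "y": 0, "z": 0, "ax": 0, "ay": 0, "az": 0, "gripper": 0}])

```text
time_s: 18.22
ee_pos: [0.3813, 0.3394, 0.0322]
tcp_rot: [0.974, 0.225, -0.0, 0.0]
wrist_force: [0.1, -1.0, -0.2]
width: 0.0001
```

jog_arm(rows=[{"x": 0, "y": 0, "z": -15, "ax": 0, "ay": 0, "az": 0, "gripper": 0}, {"x": 0, "y": 0, "z": -30, "ax": 0, "ay": 0, "az": 0, "gripper": 0}, {"x": 0, "y": 0, "z": -40, "ax": 0, "ay": 0, "az": 0, "gripper": 0}, {"x": 0, "y": 0, "z": -20, "ax": 0, "ay": 0, "az": 0, "gripper": 0}, {"x": -20, "y": 0, "z": 0, "ax": 0, "ay": 0, "az": 0, "gripper": 0}, {"x": 0, "y": 0, "z": 0, "ax": 0, "ay": 0, "az": 0, "gripper": 0}])

```text
time_s: 18.72
ee_pos: [0.3624, 0.3309, 0.1389]
tcp_rot: [0.974, 0.225, 0.001, -0.0]
wrist_force: [-0.8, -0.8, -0.2]
width: 0.0
```

```bash
python3 -c "
from rail import *
st()"; python3 cap.py 13 side top
```

```text
t 18.7167 rail [-8.8 23.1] z 138.9 yaw_rel -0.01 q [ 9.743e-01  2.253e-01  6.000e-04 -5.000e-04] Frail [-0.3  1.1] -0.2
18.7167 [362.4 330.9 138.9] [ 9.743e-01  2.253e-01  6.000e-04 -5.000e-04] [-0.81 -0.77 -0.17]
side tcp [[258.92225025 253.37402437]]
top tcp [[368.8815649  310.87613921]]
```

View pics/side13c.png

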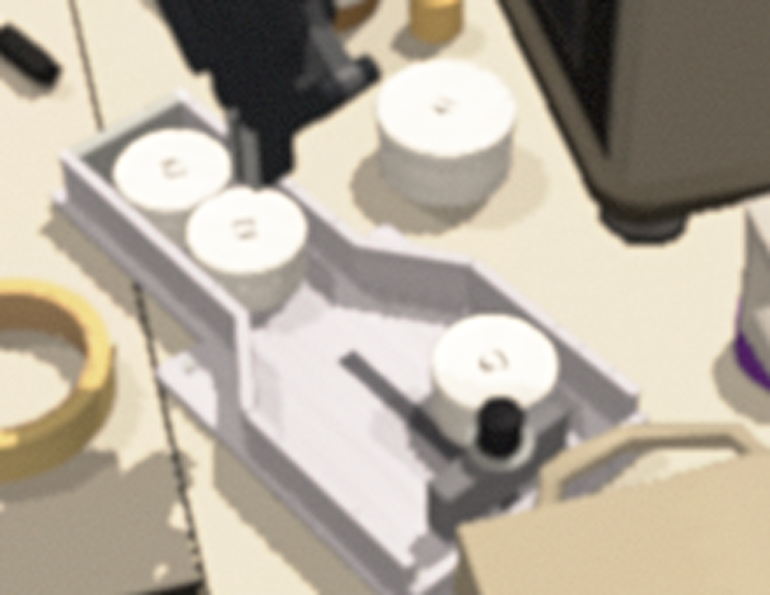

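View pics/top13.png

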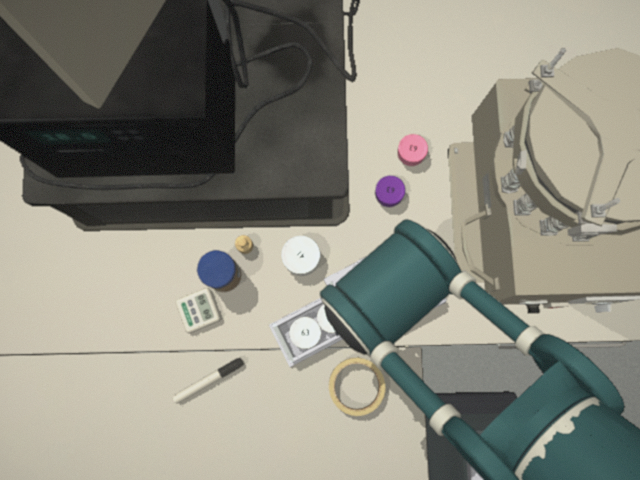

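```bash
python3 - <<'E'
from h import *
poses={"7":(383.9,249.6,72.6),"11":(393.8,306.3,32.3),"13":(362.4,330.9,138.9)}
X0=None
for t in("7","11","13"):
    d=np.load(f"pics/top{t}.npy"); im=cv2.imread(f"pics/top{t}.png"); X=cloud("top",d)*1000
    hsv=cv2.cvtColor(im,cv2.COLOR_BGR2HSV)
    m=(hsv[...,0]>75)&(hsv[...,0]<100)&(hsv[...,1]>90)&(d>.2)
    Q=X[m]; Q=Q[np.hypot(Q[:,0],Q[:,1])>330]
    Q=Q[(Q[:,2]>80)]
    print(t,"wrist min/max",np.round(np.percentile(Q,[.5,99.5],axis=0)).tolist())
    ymin=np.percentile(Q[Q[:,0]>400][:,1],1)
    for lo in range(200,420,20):
        q=Q[(Q[:,1]>=lo)&(Q[:,1]<lo+20)]
        if len(q): print("  y",lo,"x",np.round(np.percentile(q[:,0],[1,99])),"z",np.round(np.percentile(q[:,2],[1,99])))
# handle/autoclave
d=np.load("pics/top13.npy")  if False else None
p,d=bot.snapshot("side"); X=cloud("side",d)*1000
m=(d>.2)&(X[...,0]>330)&(X[...,0]<620)&(X[...,1]<235)&(X[...,1]>60)&(X[...,2]>45)
Q=X[m]
print("autoclave columns (x bin,y bin): zmax")
print("        "+" ".join(f"{y:4d}" for y in range(220,60,-20)))
T=cloud("top",np.load("pics/top13.npy"))*1000; dd=np.load("pics/top13.npy")
mt=(dd>.2)&(T[...,0]>330)&(T[...,0]<620)&(T[...,1]<235)&(T[...,1]>60)&(T[...,2]>45)
im=cv2.imread("pics/top13.png"); hsv=cv2.cvtColor(im,cv2.COLOR_BGR2HSV); mt&=~((hsv[...,0]>70)&(hsv[...,0]<105)&(hsv[...,1]>60))
for nm,QQ in(("side",Q),("top",T[mt])):
  print(nm)
  for x in range(340,620,20):
    print(x,"  ".join(f"{(QQ[(QQ[:,0]>=x)&(QQ[:,0]<x+20)&(QQ[:,1]>=y)&(QQ[:,1]<y+20)][:,2].max() if ((QQ[:,0]>=x)&(QQ[:,0]<x+20)&(QQ[:,1]>=y)&(QQ[:,1]<y+20)).any() else 0):4.0f}" for y in range(220,60,-20)))
E
```

```text
7 wrist min/max [[239.0, 147.0, 302.0], [561.0, 734.0, 565.0]]
  y 200 x [253. 431.] z [417. 556.]
  y 220 x [237. 442.] z [414. 551.]
  y 240 x [251. 428.] z [413. 544.]
  y 260 x [287. 418.] z [414. 472.]
  y 280 x [329. 408.] z [413. 443.]
  y 300 x [358. 398.] z [412. 443.]
11 wrist min/max [[226.0, 183.0, 341.0], [560.0, 730.0, 593.0]]
  y 200 x [251. 352.] z [489. 594.]
  y 220 x [232. 381.] z [419. 591.]
  y 240 x [224. 407.] z [397. 571.]
  y 260 x [235. 434.] z [374. 532.]
  y 280 x [255. 444.] z [374. 519.]
  y 300 x [283. 423.] z [375. 501.]
  y 320 x [314. 402.] z [390. 422.]
  y 340 x [345. 345.] z [396. 396.]
13 wrist min/max [[213.0, 193.0, 325.0], [609.0, 733.0, 617.0]]
  y 200 x [249. 308.] z [532. 615.]
  y 220 x [231. 333.] z [523. 618.]
  y 240 x [214. 356.] z [504. 616.]
  y 260 x [212. 380.] z [496. 596.]
  y 280 x [212. 403.] z [478. 594.]
  y 300 x [235. 415.] z [477. 579.]
  y 320 x [260. 398.] z [477. 524.]
  y 340 x [284. 383.] z [489. 506.]
  y 360 x [317. 318.] z [504. 506.]
autoclave columns (x bin,y bin): zmax
         220  200  180  160  140  120  100 
[... 741 characters left out ...]
0     0     0     0     0     0     0
360    0     0     0     0     0     0   168   167
380    0     0     0     0     0   105   170   169
400    0     0     0     0   111   104   168   168
420    0     0     0   119   114    86   170   168
440    0     0     0   120     0    80   170   324
460    0     0     0   116     0    85   170   323
480    0     0     0   111     0    95   324   326
500    0     0     0   106    97   296   326   325
520    0     0     0     0   314   324   327   327
540    0     0     0     0   313   327   326   326
560    0     0     0     0     0   326   327   328
580    0     0     0     0     0   327   327   328
600    0     0     0     0     0   325   328   338
```

```bash
python3 - <<'E'
from h import *
for t,P in(("7",(383.9,249.6,72.6)),("9",(385.7,263.2,32.3)),("11",(393.8,306.3,32.3)),("13",(362.4,330.9,138.9))):
    d=np.load(f"pics/top{t}.npy"); X=cloud("top",d)*1000
    hsv=cv2.cvtColor(cv2.imread(f"pics/top{t}.png"),cv2.COLOR_BGR2HSV)
    m=(hsv[...,0]>75)&(hsv[...,0]<100)&(hsv[...,1]>90)&(d>.2)
    L=X[m]-P
    az=np.arctan2(P[1],P[0]); R=np.array([[np.cos(az),np.sin(az)],[-np.sin(az),np.cos(az)]])
    r=(R@L[:,:2].T).T
    k=(np.abs(r[:,1])<150)&(r[:,0]>-110)&(r[:,0]<150)
    print(t,"radial,tang,z rel to TCP; n",k.sum())
    for lo in range(-100,140,20):
        q=k&(r[:,0]>=lo)&(r[:,0]<lo+20)
        if q.any(): print("  rad",lo,"tang",np.round(np.percentile(r[q,1],[1,99])),"z",np.round(np.percentile(L[q,2],[1,50,99])))
E
```

```text
7 radial,tang,z rel to TCP; n 4216
  rad -100 tang [-48.  64.] z [398. 444. 464.]
  rad -80 tang [-49.  63.] z [384. 396. 407.]
  rad -60 tang [-50.  62.] z [356. 379. 391.]
  rad -40 tang [-50.  59.] z [341. 356. 373.]
  rad -20 tang [-52.  58.] z [359. 365. 370.]
  rad 0 tang [-53.  57.] z [359. 365. 370.]
  rad 20 tang [-53.  56.] z [338. 356. 364.]
  rad 40 tang [25. 55.] z [338. 340. 348.]
9 radial,tang,z rel to TCP; n 3738
  rad -100 tang [-47.  64.] z [424. 475. 488.]
  rad -80 tang [-49.  63.] z [392. 407. 456.]
  rad -60 tang [-50.  62.] z [339. 387. 400.]
  rad -40 tang [-50.  60.] z [340. 356. 378.]
  rad -20 tang [-52.  57.] z [357. 364. 369.]
  rad 0 tang [-54.  56.] z [356. 364. 370.]
  rad 20 tang [-53.  48.] z [337. 356. 363.]
  rad 40 tang [45. 45.] z [344. 344. 344.]
11 radial,tang,z rel to TCP; n 2338
  rad -100 tang [-48.  64.] z [413. 473. 484.]
  rad -80 tang [-50.  62.] z [391. 405. 415.]
  rad -60 tang [-51.  61.] z [333. 385. 399.]
  rad -40 tang [-50.  58.] z [339. 357. 378.]
  rad -20 tang [-53.  46.] z [358. 364. 370.]
  rad 0 tang [-54.  25.] z [358. 365. 369.]
  rad 20 tang [-54.  16.] z [341. 358. 365.]
13 radial,tang,z rel to TCP; n 2047
  rad -100 tang [-50.  63.] z [379. 389. 396.]
  rad -80 tang [-51.  62.] z [367. 377. 386.]
  rad -60 tang [-52.  61.] z [358. 365. 374.]
  rad -40 tang [-52.  49.] z [338. 354. 364.]
  rad -20 tang [-53.  45.] z [357. 363. 368.]
  rad 0 tang [-54.  12.] z [358. 365. 369.]
  rad 20 tang [-54.   6.] z [349. 356. 362.]
```

jog_arm(rows=[{"x": 8, "y": 30, "z": 0, "ax": 0, "ay": 0, "az": 0, "gripper": 85.4}, {"x": 8, "y": 30, "z": 0, "ax": 0, "ay": 0, "az": 0, "gripper": 85.4}, {"x": 7, "y": 30, "z": 0, "ax": 0, "ay": 0, "az": 0, "gripper": 85.4}, {"x": 0, "y": 0, "z": 0, "ax": 0, "ay": 0, "az": 0, "gripper": 85.4}, {"x": 0, "y": 0, "z": 0, "ax": 0, "ay": 0, "az": 0, "gripper": 85.4}, {"x": 0, "y": 0, "z": 0, "ax": 0, "ay": 0, "az": 0, "gripper": 85.4}])

```text
time_s: 19.37
ee_pos: [0.4231, 0.2604, 0.1362]
tcp_rot: [0.974, 0.225, -0.001, 0.0]
wrist_force: [-0.6, 0.0, 1.0]
width: 0.072
```

```bash
python3 - <<'E'
from rail import *
st()
from scipy.spatial.transform import Rotation as Ro
s=bot.state(); print(s["width"]); R=Ro.from_quat(s["tcp_rot"]).as_matrix(); P=s["ee_pos"]
p,d=bot.snapshot("side"); cv2.imwrite("pics/side14.png",p[:,:,::-1]); np.save("pics/side14.npy",d)
L=(cloud("side",d)-P)@R*1000
m=(np.abs(L[...,0])<40)&(np.abs(L[...,1])<90)&(L[...,2]>-110)&(L[...,2]<35)&(d>.3)
Q=L[m]
for z in range(-100,30,6):
    for sg in(1,-1):
        q=Q[(Q[:,2]>=z)&(Q[:,2]<z+6)&(Q[:,1]*sg>15)]
        if len(q): print(z,sg,len(q),np.round(np.percentile(q,[3,97],axis=0)[:,:2]).tolist())
# knob location from side
ks=bot.tip_of("knob_top","side")
for k in ks[:2]: print("knob side",k["score"],k["pixel"],w2r(atz("side",k["pixel"],.058)-[-.0014,-.0018,0]))
cv2.imwrite("pics/side14c.png",cv2.resize(p[190:360,220:420,::-1],None,fx=4,fy=3.5,interpolation=cv2.INTER_CUBIC))
E
```

```text
t 19.3667 rail [-98.8  -0.5] z 136.2 yaw_rel -0.06 q [ 0.9744  0.2248 -0.001   0.    ] Frail [0.3 0.5] 1.0
0.0720013873947513
-100 1 78 [[-11.0, 26.0], [8.0, 40.0]]
-94 1 310 [[-12.0, 22.0], [10.0, 68.0]]
-94 -1 56 [[-12.0, -65.0], [2.0, -55.0]]
-88 1 249 [[-18.0, 16.0], [9.0, 69.0]]
-88 -1 47 [[-17.0, -67.0], [-5.0, -30.0]]
-82 1 185 [[-20.0, 18.0], [9.0, 70.0]]
-82 -1 54 [[-19.0, -67.0], [-4.0, -16.0]]
-76 1 153 [[-19.0, 19.0], [9.0, 69.0]]
-76 -1 50 [[-20.0, -65.0], [-6.0, -16.0]]
-70 1 139 [[-18.0, 18.0], [8.0, 70.0]]
-70 -1 50 [[-18.0, -65.0], [-3.0, -17.0]]
-64 1 135 [[-18.0, 21.0], [11.0, 70.0]]
-64 -1 82 [[-18.0, -66.0], [-1.0, -16.0]]
-58 1 175 [[-17.0, 25.0], [12.0, 69.0]]
-58 -1 67 [[-18.0, -67.0], [-2.0, -18.0]]
-52 1 160 [[-17.0, 25.0], [11.0, 69.0]]
-52 -1 52 [[-17.0, -67.0], [7.0, -24.0]]
-46 1 136 [[-13.0, 35.0], [9.0, 69.0]]
-46 -1 110 [[-13.0, -65.0], [9.0, -28.0]]
-40 1 148 [[-13.0, 35.0], [9.0, 69.0]]
-40 -1 87 [[-13.0, -64.0], [5.0, -33.0]]
-34 1 52 [[-14.0, 38.0], [2.0, 66.0]]
-34 -1 59 [[-14.0, -60.0], [6.0, -35.0]]
-28 1 20 [[-13.0, 39.0], [-6.0, 51.0]]
-28 -1 51 [[-12.0, -42.0], [8.0, -35.0]]
-22 1 37 [[-12.0, 37.0], [-4.0, 51.0]]
-22 -1 57 [[-11.0, -40.0], [9.0, -34.0]]
-16 1 44 [[-12.0, 39.0], [-0.0, 51.0]]
-16 -1 50 [[-11.0, -48.0], [9.0, -34.0]]
-10 1 50 [[-12.0, 40.0], [4.0, 51.0]]
-10 -1 51 [[-11.0, -47.0], [9.0, -34.0]]
-4 1 52 [[-11.0, 39.0], [5.0, 51.0]]
-4 -1 50 [[-11.0, -44.0], [10.0, -34.0]]
2 1 38 [[-11.0, 38.0], [5.0, 51.0]]
2 -1 49 [[-11.0, -45.0], [9.0, -34.0]]
8 1 14 [[-11.0, 40.0], [-5.0, 46.0]]
8 -1 39 [[-11.0, -39.0], [9.0, -34.0]]
14 1 1 [[-4.0, 44.0], [-4.0, 44.0]]
14 -1 5 [[-3.0, -36.0], [6.0, -35.0]]
20 1 11 [[-39.0, 88.0], [-27.0, 90.0]]
knob side 0.91 [329.1, 331.4] [-126.73698542   -4.0874413 ]
knob side 0.59 [254.8, 291.2] [ 2.27019752 26.4411083 ]
```

View pics/side14c.png

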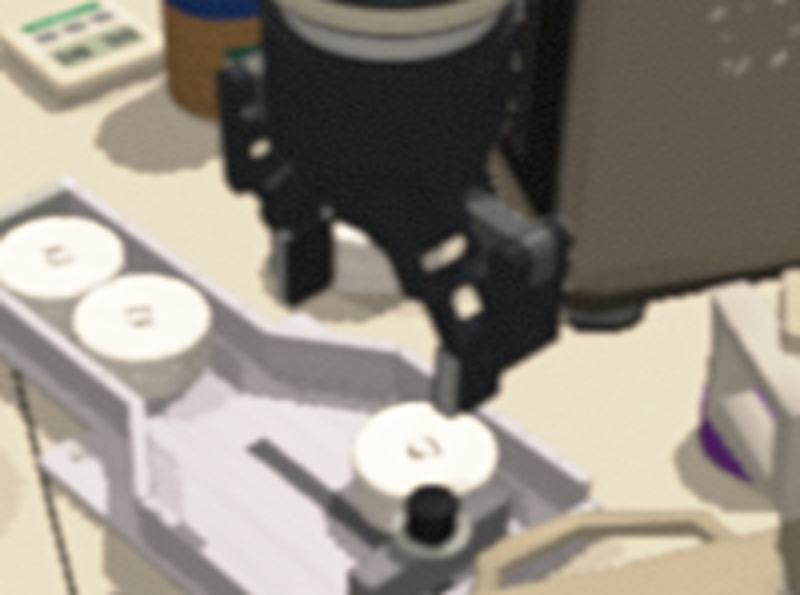

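```bash
python3 - <<'E'
from rail import *
for n,t in(("top","13"),("side","14"),("side","13")):
    d=np.load(f"pics/{n}{t}.npy"); X=cloud(n,d)*1000
    m=(d>.2)&(X[...,0]>400)&(X[...,0]<540)&(X[...,1]<215)&(X[...,1]>150)&(X[...,2]>70)&(X[...,2]<140)
    Q=X[m]
    for lo in range(400,540,20):
        q=Q[(Q[:,0]>=lo)&(Q[:,0]<lo+20)]
        if len(q): print(n,lo,len(q),"ymax",np.round(np.percentile(q[:,1],[90,99])),"z",np.round(q[:,2].max()))
E
```

```text
top 400 12 ymax [155. 156.] z 111.0
top 420 91 ymax [168. 170.] z 119.0
top 440 69 ymax [175. 176.] z 120.0
top 460 53 ymax [175. 176.] z 116.0
top 480 46 ymax [174. 175.] z 111.0
top 500 65 ymax [169. 173.] z 106.0
side 420 144 ymax [167. 214.] z 140.0
side 440 139 ymax [171. 214.] z 139.0
side 460 119 ymax [172. 173.] z 117.0
side 480 115 ymax [171. 173.] z 111.0
side 500 72 ymax [170. 171.] z 105.0
side 420 133 ymax [164. 167.] z 117.0
side 440 129 ymax [169. 172.] z 118.0
side 460 122 ymax [172. 173.] z 116.0
side 480 115 ymax [171. 172.] z 110.0
side 500 71 ymax [170. 171.] z 104.0
```

jog_arm(rows=[{"x": 0, "y": 1.5, "z": 15, "ax": 0, "ay": 0, "az": 0, "gripper": 85.4}, {"x": 0, "y": 0, "z": 15, "ax": 0, "ay": 0, "az": 0, "gripper": 85.4}, {"x": 0, "y": 0, "z": 10, "ax": 0, "ay": 0, "az": 0, "gripper": 85.4}, {"x": 0, "y": 0, "z": 5, "ax": 0, "ay": 0, "az": 0, "gripper": 85.4}, {"x": 0, "y": 0, "z": 0, "ax": 0, "ay": 0, "az": 0, "gripper": 85.4}, {"x": 0, "y": 0, "z": 0, "ax": 0, "ay": 0, "az": 0, "gripper": 85.4}])

```text
time_s: 19.97
ee_pos: [0.4237, 0.2595, 0.0922]
tcp_rot: [0.974, 0.226, -0.0, 0.0]
wrist_force: [0.5, -0.1, -0.4]
width: 0.0854
```

```bash
python3 -c "
from rail import *
st()
print(bot.state()['width'])"; python3 cap.py 15 side; python3 - <<'E'
import cv2
p=cv2.imread("pics/side15.png")
cv2.imwrite("pics/side15d.png",cv2.resize(p[220:390,220:420],None,fx=4,fy=3.5,interpolation=cv2.INTER_CUBIC))
E
```

```text
t 19.9667 rail [-99.8  -0.7] z 92.2 yaw_rel 0.05 q [ 9.742e-01  2.258e-01 -3.000e-04  0.000e+00] Frail [-0.3 -0.5] -0.4
0.0854070603834748
19.9667 [423.7 259.5  92.2] [ 9.742e-01  2.258e-01 -3.000e-04  0.000e+00] [ 0.53 -0.06 -0.4 ]
side tcp [[315.22046079 304.18679047]]
```

View pics/side15d.png

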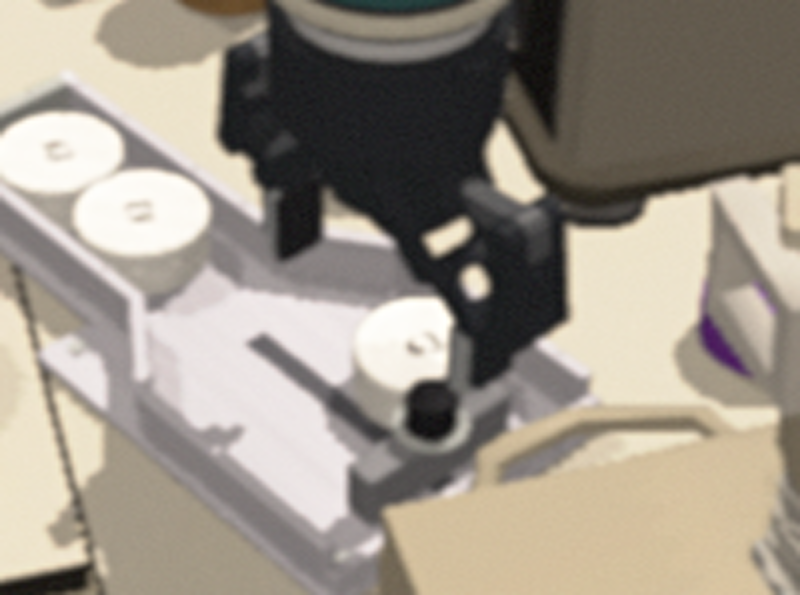

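```bash
python3 - <<'E'
from rail import *
d=np.load("pics/side15.npy"); X=cloud("side",d)*1000
p=cv2.imread("pics/side15.png"); g=p.max(2)
r=(X[...,:2]-O)@RR; z=X[...,2]
m=(d>.3)&(z>44)&(z<64)&(np.abs(r[...,1]+2)<25)&(r[...,0]>-160)&(r[...,0]<-100)
print(m.sum(), np.round(np.percentile(r[m],[3,50,97],axis=0),1).tolist(), z[m].max())
m2=m&(z>55); print(m2.sum(),np.round(np.percentile(r[m2],[2,50,98],axis=0),1).tolist())
mf=(d>.3)&(z>84)&(z<105)&(np.abs(r[...,1]+2)<25)&(r[...,0]>-180)&(r[...,0]<-120)
for a in range(84,105,4):
    q=mf&(z>=a)&(z<a+4); 
    if q.any(): print(a,q.sum(),np.round(np.percentile(r[q],[3,50,97],axis=0),1).tolist())
E
```

```text
182 [[-137.3, -6.6], [-130.0, 2.8], [-120.3, 9.5]] 59.06554762066207
106 [[-137.6, -6.7], [-128.7, 0.6], [-119.6, 8.1]]
84 10 [[-150.6, 5.5], [-149.8, 7.8], [-146.2, 9.6]]
88 19 [[-155.6, -1.4], [-150.1, 6.1], [-145.0, 11.0]]
92 31 [[-157.3, -6.3], [-154.4, 5.1], [-144.6, 10.4]]
96 27 [[-157.9, -6.4], [-155.2, 6.2], [-146.1, 10.8]]
100 32 [[-157.7, -5.3], [-152.0, 5.9], [-144.7, 11.3]]
104 11 [[-157.4, -1.7], [-150.9, 6.4], [-147.5, 10.6]]
```

jog_arm(rows=[{"x": 0, "y": 0, "z": 12, "ax": 0, "ay": 0, "az": 0, "gripper": 85.4}, {"x": 0, "y": 0, "z": 12, "ax": 0, "ay": 0, "az": 0, "gripper": 85.4}, {"x": 0, "y": 0, "z": 8, "ax": 0, "ay": 0, "az": 0, "gripper": 85.4}, {"x": 0, "y": 0, "z": 4, "ax": 0, "ay": 0, "az": 0, "gripper": 85.4}, {"x": 0, "y": 0, "z": 0, "ax": 0, "ay": 0, "az": 0, "gripper": 85.4}, {"x": 0, "y": 0, "z": 0, "ax": 0, "ay": 0, "az": 0, "gripper": 85.4}])

```text
time_s: 20.52
ee_pos: [0.424, 0.2591, 0.0561]
tcp_rot: [0.974, 0.225, -0.0, 0.0]
wrist_force: [-0.0, -0.1, -0.3]
width: 0.0857
```

```bash
python3 -c "
from rail import *
st()
print(bot.state()['width'])"; python3 cap.py 16 side; python3 - <<'E'
import cv2
p=cv2.imread("pics/side16.png")
cv2.imwrite("pics/side16d.png",cv2.resize(p[240:380,240:400],None,fx=5,fy=4.2,interpolation=cv2.INTER_CUBIC))
E
```

```text
t 20.5167 rail [-100.3   -0.7] z 56.1 yaw_rel 0.0 q [ 9.743e-01  2.254e-01 -2.000e-04  0.000e+00] Frail [-0.   0.1] -0.3
0.0856806067510574
20.5167 [424.  259.1  56.1] [ 9.743e-01  2.254e-01 -2.000e-04  0.000e+00] [-0.04 -0.06 -0.27]
side tcp [[315.12143494 321.34413411]]
```

View pics/side16d.png

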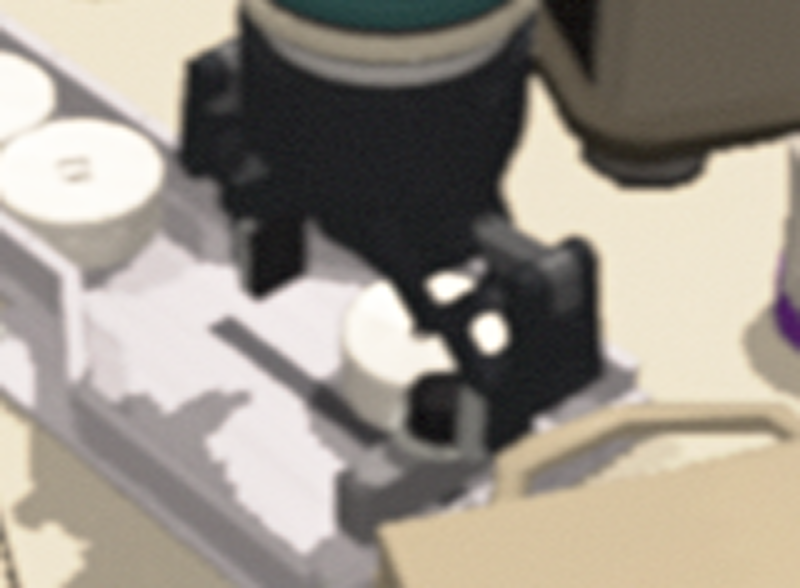

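jog_arm(rows=[{"x": 0, "y": -1.5, "z": 2, "ax": 0, "ay": 0, "az": 0, "gripper": 85.4}, {"x": 0, "y": -1.5, "z": 0, "ax": 0, "ay": 0, "az": 0, "gripper": 85.4}, {"x": 0, "y": -1, "z": 0, "ax": 0, "ay": 0, "az": 0, "gripper": 85.4}, {"x": 0, "y": -1, "z": 0, "ax": 0, "ay": 0, "az": 0, "gripper": 85.4}, {"x": 0, "y": -1, "z": 0, "ax": 0, "ay": 0, "az": 0, "gripper": 85.4}, {"x": 0, "y": -1, "z": 0, "ax": 0, "ay": 0, "az": 0, "gripper": 85.4}, {"x": 0, "y": -1, "z": 0, "ax": 0, "ay": 0, "az": 0, "gripper": 85.4}, {"x": 0, "y": -1, "z": 0, "ax": 0, "ay": 0, "az": 0, "gripper": 85.4}])

```text
time_s: 21.23
ee_pos: [0.4204, 0.267, 0.0544]
tcp_rot: [0.974, 0.226, 0.0, 0.0]
wrist_force: [1.3, -3.1, 0.5]
width: 0.0857
```

```bash
python3 -c "
from rail import *
st()
print(bot.state()['width'])"
```

```text
t 21.2333 rail [-91.6  -0.9] z 54.4 yaw_rel 0.03 q [9.742e-01 2.256e-01 2.000e-04 4.000e-04] Frail [-3.4  0.2] 0.5
0.08565127986660896
```

jog_arm(rows=[{"x": 0, "y": -1.5, "z": 0, "ax": 0, "ay": 0, "az": 0, "gripper": 85.4}, {"x": 0, "y": -1.5, "z": 0, "ax": 0, "ay": 0, "az": 0, "gripper": 85.4}, {"x": 0, "y": -1.5, "z": 0, "ax": 0, "ay": 0, "az": 0, "gripper": 85.4}, {"x": 0, "y": -1.5, "z": 0, "ax": 0, "ay": 0, "az": 0, "gripper": 85.4}, {"x": 0, "y": -1.5, "z": 0, "ax": 0, "ay": 0, "az": 0, "gripper": 85.4}, {"x": 0, "y": -1.5, "z": 0, "ax": 0, "ay": 0, "az": 0, "gripper": 85.4}, {"x": 0, "y": -1.5, "z": 0, "ax": 0, "ay": 0, "az": 0, "gripper": 85.4}, {"x": 0, "y": -1.5, "z": 0, "ax": 0, "ay": 0, "az": 0, "gripper": 85.4}])

```text
time_s: 21.9
ee_pos: [0.4149, 0.2782, 0.0544]
tcp_rot: [0.974, 0.225, 0.0, -0.0]
wrist_force: [2.2, -3.2, 2.1]
width: 0.0852
```

jog_arm(rows=[{"x": 0, "y": -1.5, "z": 0, "ax": 0, "ay": 0, "az": 0, "gripper": 85.4}, {"x": 0, "y": -1.5, "z": 0, "ax": 0, "ay": 0, "az": 0, "gripper": 85.4}, {"x": 0, "y": -1.5, "z": 0, "ax": 0, "ay": 0, "az": 0, "gripper": 85.4}, {"x": 0, "y": -1.5, "z": 0, "ax": 0, "ay": 0, "az": 0, "gripper": 85.4}, {"x": 0, "y": -1.5, "z": 0, "ax": 0, "ay": 0, "az": 0, "gripper": 85.4}, {"x": 0, "y": -1.5, "z": 0, "ax": 0, "ay": 0, "az": 0, "gripper": 85.4}, {"x": 0, "y": -1.5, "z": 0, "ax": 0, "ay": 0, "az": 0, "gripper": 85.4}, {"x": 0, "y": -1.5, "z": 0, "ax": 0, "ay": 0, "az": 0, "gripper": 85.4}])

```text
time_s: 22.57
ee_pos: [0.4095, 0.289, 0.0543]
tcp_rot: [0.974, 0.225, 0.0, -0.0]
wrist_force: [1.5, -3.2, 1.6]
width: 0.0851
```

jog_arm(rows=[{"x": 0, "y": -1.5, "z": 0, "ax": 0, "ay": 0, "az": 0, "gripper": 85.4}, {"x": 0, "y": -1.5, "z": 0, "ax": 0, "ay": 0, "az": 0, "gripper": 85.4}, {"x": 0, "y": -1.5, "z": 0, "ax": 0, "ay": 0, "az": 0, "gripper": 85.4}, {"x": 0, "y": -1.5, "z": 0, "ax": 0, "ay": 0, "az": 0, "gripper": 85.4}])

```text
time_s: 22.9
ee_pos: [0.4069, 0.2944, 0.0543]
tcp_rot: [0.974, 0.225, 0.0, -0.0]
wrist_force: [1.6, -3.1, 2.2]
width: 0.0855
```

```bash
python3 -c "
from rail import *
st()
print(bot.state()['width'])"; python3 cap.py 17 side
```

```text
t 22.9 rail [-61.1  -0.8] z 54.3 yaw_rel 0.01 q [ 0.9743  0.2255  0.     -0.    ] Frail [-3.4 -0.1] 2.2
0.08550902381385003
22.9 [406.9 294.4  54.3] [ 0.9743  0.2255  0.     -0.    ] [ 1.57 -3.06  2.17]
side tcp [[297.08769588 306.60224387]]
```

View pics/side17c.png

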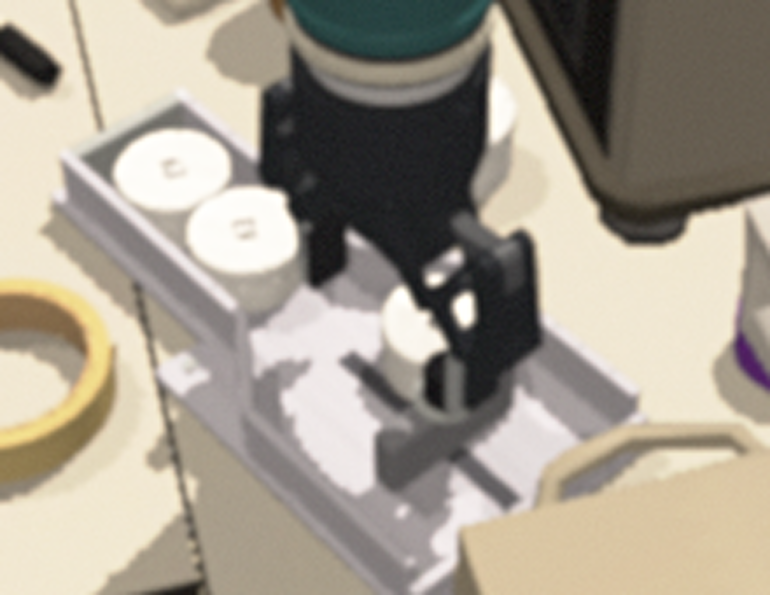

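jog_arm(rows=[{"x": 0, "y": -1.5, "z": 0, "ax": 0, "ay": 0, "az": 0, "gripper": 85.4}, {"x": 0, "y": -1.5, "z": 0, "ax": 0, "ay": 0, "az": 0, "gripper": 85.4}, {"x": 0, "y": -1.5, "z": 0, "ax": 0, "ay": 0, "az": 0, "gripper": 85.4}, {"x": 0, "y": -1.5, "z": 0, "ax": 0, "ay": 0, "az": 0, "gripper": 85.4}, {"x": 0, "y": -1.5, "z": 0, "ax": 0, "ay": 0, "az": 0, "gripper": 85.4}, {"x": 0, "y": -1.5, "z": 0, "ax": 0, "ay": 0, "az": 0, "gripper": 85.4}, {"x": 0, "y": -1.5, "z": 0, "ax": 0, "ay": 0, "az": 0, "gripper": 85.4}, {"x": 0, "y": -1.5, "z": 0, "ax": 0, "ay": 0, "az": 0, "gripper": 85.4}])

```text
time_s: 23.62
ee_pos: [0.4015, 0.3051, 0.0543]
tcp_rot: [0.974, 0.225, -0.0, 0.0]
wrist_force: [1.5, -2.6, 1.2]
width: 0.0856
```

jog_arm(rows=[{"x": 0, "y": -1, "z": 0, "ax": 0, "ay": 0, "az": 0, "gripper": 85.4}, {"x": 0, "y": -1, "z": 0, "ax": 0, "ay": 0, "az": 0, "gripper": 85.4}, {"x": 0, "y": -1, "z": 0, "ax": 0, "ay": 0, "az": 0, "gripper": 85.4}, {"x": 0, "y": -1, "z": 0, "ax": 0, "ay": 0, "az": 0, "gripper": 85.4}, {"x": 0, "y": -1, "z": 0, "ax": 0, "ay": 0, "az": 0, "gripper": 85.4}, {"x": 0, "y": -1, "z": 0, "ax": 0, "ay": 0, "az": 0, "gripper": 85.4}, {"x": 0, "y": -1, "z": 0, "ax": 0, "ay": 0, "az": 0, "gripper": 85.4}, {"x": 0, "y": -1, "z": 0, "ax": 0, "ay": 0, "az": 0, "gripper": 85.4}])

```text
time_s: 24.28
ee_pos: [0.398, 0.3122, 0.0543]
tcp_rot: [0.974, 0.225, -0.0, 0.0]
wrist_force: [1.1, -2.0, 1.9]
width: 0.0853
```

```bash
python3 -c "
from rail import *
st()
print(bot.state()['width'])"; python3 cap.py 18 side
```

```text
t 24.2833 rail [-41.2  -0.7] z 54.3 yaw_rel 0.01 q [ 9.743e-01  2.254e-01 -1.000e-04  0.000e+00] Frail [-2.3 -0.1] 1.9
0.08529482271922915
24.2833 [398.  312.2  54.3] [ 9.743e-01  2.254e-01 -1.000e-04  0.000e+00] [ 1.1  -1.99  1.89]
side tcp [[288.24544643 299.05183827]]
```

View pics/side18c.png

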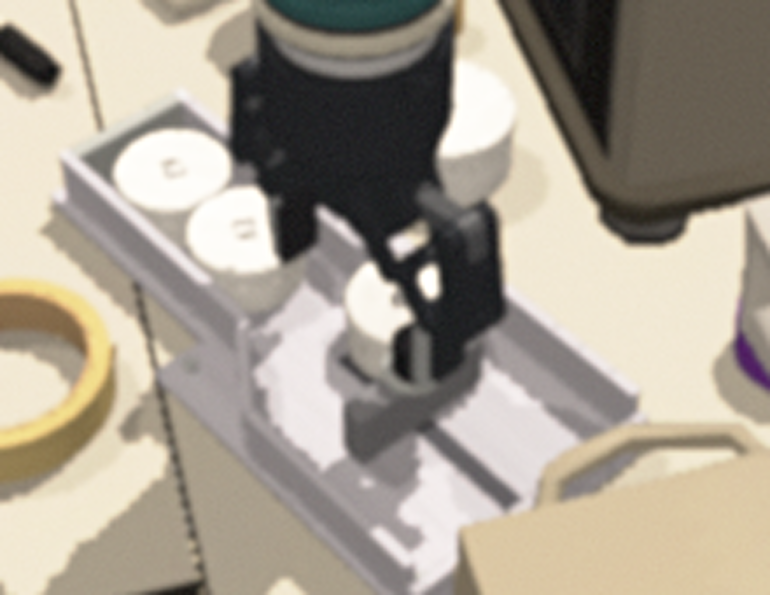

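Tin_right is sliding inward along its wall; the force is still low (about 3 N). Continuing.

jog_arm(rows=[{"x": 0, "y": -1.2, "z": 0, "ax": 0, "ay": 0, "az": 0, "gripper": 85.4}, {"x": 0, "y": -1.2, "z": 0, "ax": 0, "ay": 0, "az": 0, "gripper": 85.4}, {"x": 0, "y": -1.2, "z": 0, "ax": 0, "ay": 0, "az": 0, "gripper": 85.4}, {"x": 0, "y": -1.2, "z": 0, "ax": 0, "ay": 0, "az": 0, "gripper": 85.4}, {"x": 0, "y": -1.2, "z": 0, "ax": 0, "ay": 0, "az": 0, "gripper": 85.4}, {"x": 0, "y": -1.2, "z": 0, "ax": 0, "ay": 0, "az": 0, "gripper": 85.4}, {"x": 0, "y": -1.2, "z": 0, "ax": 0, "ay": 0, "az": 0, "gripper": 85.4}, {"x": 0, "y": -1.2, "z": 0, "ax": 0, "ay": 0, "az": 0, "gripper": 85.4}])

```text
time_s: 25.0
ee_pos: [0.3938, 0.3209, 0.0542]
tcp_rot: [0.974, 0.225, -0.0, 0.0]
wrist_force: [1.6, -3.0, 1.9]
width: 0.0855
```

jog_arm(rows=[{"x": 0, "y": -1, "z": 0, "ax": 0, "ay": 0, "az": 0, "gripper": 85.4}, {"x": 0, "y": -1, "z": 0, "ax": 0, "ay": 0, "az": 0, "gripper": 85.4}, {"x": 0, "y": -1, "z": 0, "ax": 0, "ay": 0, "az": 0, "gripper": 85.4}, {"x": 0, "y": -1, "z": 0, "ax": 0, "ay": 0, "az": 0, "gripper": 85.4}, {"x": 0, "y": -1, "z": 0, "ax": 0, "ay": 0, "az": 0, "gripper": 85.4}, {"x": 0, "y": -1, "z": 0, "ax": 0, "ay": 0, "az": 0, "gripper": 85.4}, {"x": 0, "y": -1, "z": 0, "ax": 0, "ay": 0, "az": 0, "gripper": 85.4}, {"x": 0, "y": -1, "z": 0, "ax": 0, "ay": 0, "az": 0, "gripper": 85.4}])

```text
time_s: 25.67
ee_pos: [0.3903, 0.328, 0.0542]
tcp_rot: [0.974, 0.225, -0.0, 0.0]
wrist_force: [1.4, -3.5, 1.3]
width: 0.0853
```

```bash
python3 -c "
from rail import *
st()
print(bot.state()['width'])"; python3 cap.py 19 side
```

```text
t 25.6667 rail [-23.6  -0.7] z 54.2 yaw_rel 0.01 q [ 9.743e-01  2.254e-01 -1.000e-04  0.000e+00] Frail [-3.8  0.3] 1.3
0.0853066076305237
25.6667 [390.3 328.   54.2] [ 9.743e-01  2.254e-01 -1.000e-04  0.000e+00] [ 1.43 -3.53  1.3 ]
side tcp [[280.62039405 292.51805658]]
```

View pics/side19c.png

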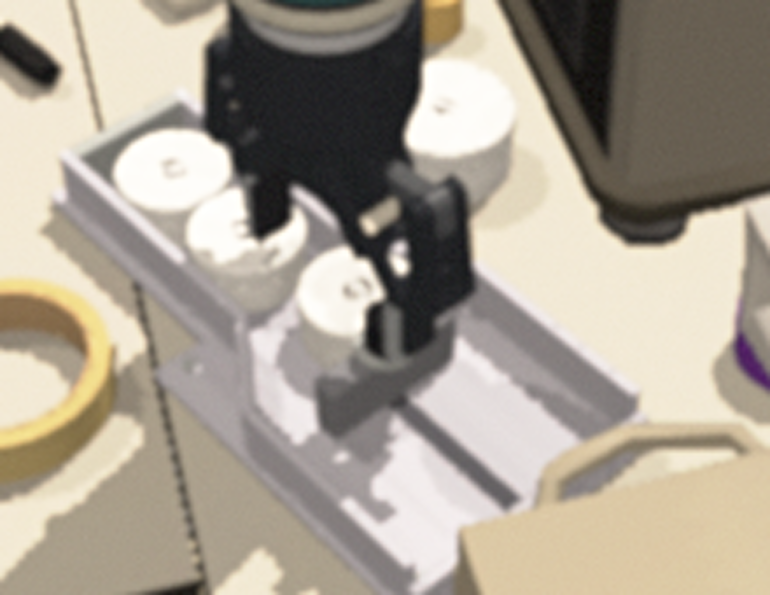

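jog_arm(rows=[{"x": 0, "y": -1, "z": 0, "ax": 0, "ay": 0, "az": 0, "gripper": 85.4}, {"x": 0, "y": -1, "z": 0, "ax": 0, "ay": 0, "az": 0, "gripper": 85.4}, {"x": 0, "y": -1, "z": 0, "ax": 0, "ay": 0, "az": 0, "gripper": 85.4}, {"x": 0, "y": -1, "z": 0, "ax": 0, "ay": 0, "az": 0, "gripper": 85.4}, {"x": 0, "y": -1, "z": 0, "ax": 0, "ay": 0, "az": 0, "gripper": 85.4}, {"x": 0, "y": -1, "z": 0, "ax": 0, "ay": 0, "az": 0, "gripper": 85.4}, {"x": 0, "y": -1, "z": 0, "ax": 0, "ay": 0, "az": 0, "gripper": 85.4}, {"x": 0, "y": -1, "z": 0, "ax": 0, "ay": 0, "az": 0, "gripper": 85.4}])

```text
time_s: 26.38
ee_pos: [0.3868, 0.3353, 0.0543]
tcp_rot: [0.974, 0.225, -0.0, 0.0]
wrist_force: [1.1, -3.2, 1.2]
width: 0.085
```

jog_arm(rows=[{"x": 0, "y": -0.8, "z": 0, "ax": 0, "ay": 0, "az": 0, "gripper": 85.4}, {"x": 0, "y": -0.8, "z": 0, "ax": 0, "ay": 0, "az": 0, "gripper": 85.4}, {"x": 0, "y": -0.8, "z": 0, "ax": 0, "ay": 0, "az": 0, "gripper": 85.4}, {"x": 0, "y": -0.8, "z": 0, "ax": 0, "ay": 0, "az": 0, "gripper": 85.4}, {"x": 0, "y": -0.8, "z": 0, "ax": 0, "ay": 0, "az": 0, "gripper": 85.4}])

```text
time_s: 26.8
ee_pos: [0.385, 0.3388, 0.0543]
tcp_rot: [0.974, 0.225, -0.0, 0.0]
wrist_force: [1.3, -3.6, 1.4]
width: 0.0855
```

```bash
python3 -c "
from rail import *
st()
print(bot.state()['width'])"; python3 cap.py 20 side
```

```text
t 26.8 rail [-11.6  -0.7] z 54.3 yaw_rel 0.01 q [ 9.743e-01  2.254e-01 -1.000e-04  1.000e-04] Frail [-3.8  0.4] 1.4
0.08551271799363408
26.8 [385.  338.8  54.3] [ 9.743e-01  2.254e-01 -1.000e-04  1.000e-04] [ 1.34 -3.63  1.42]
side tcp [[275.56047588 288.15608286]]
```

View pics/side20c.png

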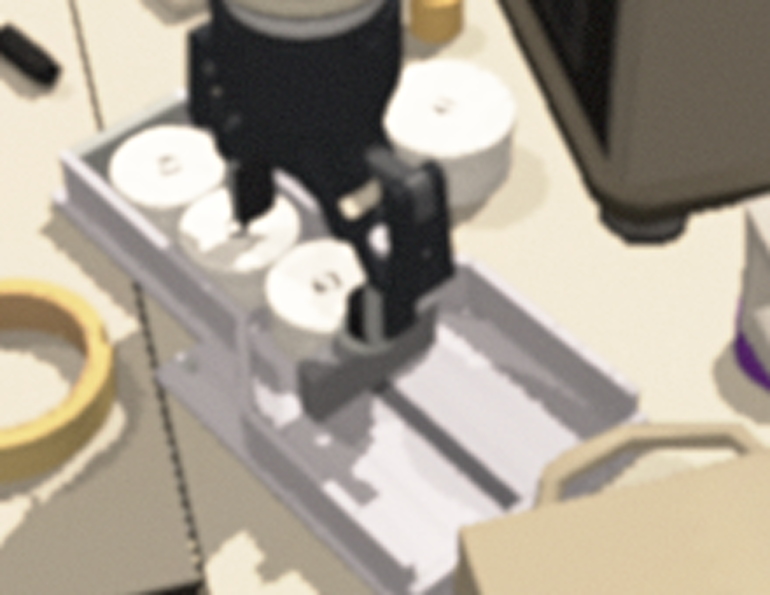

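jog_arm(rows=[{"x": 0, "y": -0.5, "z": 0, "ax": 0, "ay": 0, "az": 0, "gripper": 85.4}, {"x": 0, "y": -0.5, "z": 0, "ax": 0, "ay": 0, "az": 0, "gripper": 85.4}, {"x": 0, "y": -0.5, "z": 0, "ax": 0, "ay": 0, "az": 0, "gripper": 85.4}, {"x": 0, "y": -0.5, "z": 0, "ax": 0, "ay": 0, "az": 0, "gripper": 85.4}, {"x": 0, "y": -0.5, "z": 0, "ax": 0, "ay": 0, "az": 0, "gripper": 85.4}])

```text
time_s: 27.27
ee_pos: [0.384, 0.341, 0.0542]
tcp_rot: [0.974, 0.225, -0.0, 0.0]
wrist_force: [0.1, -4.6, 1.8]
width: 0.0854
```

jog_arm(rows=[{"x": 0, "y": -0.4, "z": 0, "ax": 0, "ay": 0, "az": 0, "gripper": 85.4}, {"x": 0, "y": -0.4, "z": 0, "ax": 0, "ay": 0, "az": 0, "gripper": 85.4}, {"x": 0, "y": -0.4, "z": 0, "ax": 0, "ay": 0, "az": 0, "gripper": 85.4}])

```text
time_s: 27.52
ee_pos: [0.3834, 0.3421, 0.0543]
tcp_rot: [0.974, 0.225, -0.0, 0.0]
wrist_force: [1.8, -3.9, 1.1]
width: 0.0854
```

jog_arm(rows=[{"x": 0, "y": -0.4, "z": 0, "ax": 0, "ay": 0, "az": 0, "gripper": 85.4}, {"x": 0, "y": -0.4, "z": 0, "ax": 0, "ay": 0, "az": 0, "gripper": 85.4}, {"x": 0, "y": -0.4, "z": 0, "ax": 0, "ay": 0, "az": 0, "gripper": 85.4}])

```text
time_s: 27.77
ee_pos: [0.3829, 0.3432, 0.0542]
tcp_rot: [0.974, 0.225, -0.0, 0.0]
wrist_force: [-0.4, -4.0, 1.9]
width: 0.0853
```

```bash
python3 -c "
from rail import *
st()"
```

```text
t 27.7667 rail [-6.7 -0.7] z 54.2 yaw_rel 0.01 q [ 9.743e-01  2.254e-01 -1.000e-04  0.000e+00] Frail [-3.5  2.1] 1.9
```

jog_arm(rows=[{"x": 0, "y": -0.4, "z": 0, "ax": 0, "ay": 0, "az": 0, "gripper": 85.4}, {"x": 0, "y": -0.4, "z": 0, "ax": 0, "ay": 0, "az": 0, "gripper": 85.4}, {"x": 0, "y": -0.4, "z": 0, "ax": 0, "ay": 0, "az": 0, "gripper": 85.4}])

```text
time_s: 28.02
ee_pos: [0.3824, 0.3443, 0.0543]
tcp_rot: [0.974, 0.225, -0.0, 0.0]
wrist_force: [0.4, -4.5, 1.0]
width: 0.0857
```

jog_arm(rows=[{"x": 0, "y": -0.3, "z": 0, "ax": 0, "ay": 0, "az": 0, "gripper": 85.4}, {"x": 0, "y": -0.3, "z": 0, "ax": 0, "ay": 0, "az": 0, "gripper": 85.4}, {"x": 0, "y": -0.3, "z": 0, "ax": 0, "ay": 0, "az": 0, "gripper": 85.4}])

```text
time_s: 28.27
ee_pos: [0.3821, 0.3449, 0.0542]
tcp_rot: [0.974, 0.226, -0.0, 0.0]
wrist_force: [1.0, -6.9, 1.2]
width: 0.0855
```

```bash
python3 -c "
from rail import *
st()"
```

```text
t 28.2667 rail [-4.9 -0.7] z 54.2 yaw_rel 0.02 q [ 9.742e-01  2.256e-01 -0.000e+00  3.000e-04] Frail [-6.7  2.1] 1.2
```

jog_arm(rows=[{"x": 0, "y": -0.2, "z": 0, "ax": 0, "ay": 0, "az": 0, "gripper": 85.4}, {"x": 0, "y": -0.2, "z": 0, "ax": 0, "ay": 0, "az": 0, "gripper": 85.4}, {"x": 0, "y": 0, "z": 0, "ax": 0, "ay": 0, "az": 0, "gripper": 85.4}])

```text
time_s: 28.52
ee_pos: [0.382, 0.3449, 0.0542]
tcp_rot: [0.974, 0.226, -0.0, 0.001]
wrist_force: [1.5, -6.7, 1.9]
width: 0.0855
```

```bash
python3 -c "
from rail import *
st()"
```

```text
t 28.5167 rail [-4.8 -0.7] z 54.2 yaw_rel 0.03 q [ 9.742e-01  2.256e-01 -1.000e-04  5.000e-04] Frail [-6.7  1.5] 1.9
```

jog_arm(rows=[{"x": 0, "y": -0.3, "z": 0, "ax": 0, "ay": 0, "az": 0, "gripper": 85.4}, {"x": 0, "y": -0.3, "z": 0, "ax": 0, "ay": 0, "az": 0, "gripper": 85.4}])

```text
time_s: 28.68
ee_pos: [0.3819, 0.3451, 0.0542]
tcp_rot: [0.974, 0.226, 0.0, 0.001]
wrist_force: [2.0, -8.2, 2.9]
width: 0.0854
```

jog_arm(rows=[{"x": 0, "y": -0.3, "z": 0, "ax": 0, "ay": 0, "az": 0, "gripper": 85.4}, {"x": 0, "y": 0, "z": 0, "ax": 0, "ay": 0, "az": 0, "gripper": 85.4}])

```text
time_s: 28.85
ee_pos: [0.3819, 0.3452, 0.0542]
tcp_rot: [0.974, 0.226, 0.0, 0.001]
wrist_force: [3.3, -8.8, 2.0]
width: 0.0855
```

```bash
python3 -c "
from rail import *
st()"; python3 cap.py 21 side
```

```text
t 28.85 rail [-4.5 -0.7] z 54.2 yaw_rel 0.05 q [0.9742 0.2258 0.     0.0011] Frail [-9.3  0.9] 2.0
28.85 [381.9 345.2  54.2] [0.9742 0.2258 0.     0.0011] [ 3.27 -8.76  1.95]
side tcp [[272.56891487 285.64689725]]
```

View pics/side21c.png

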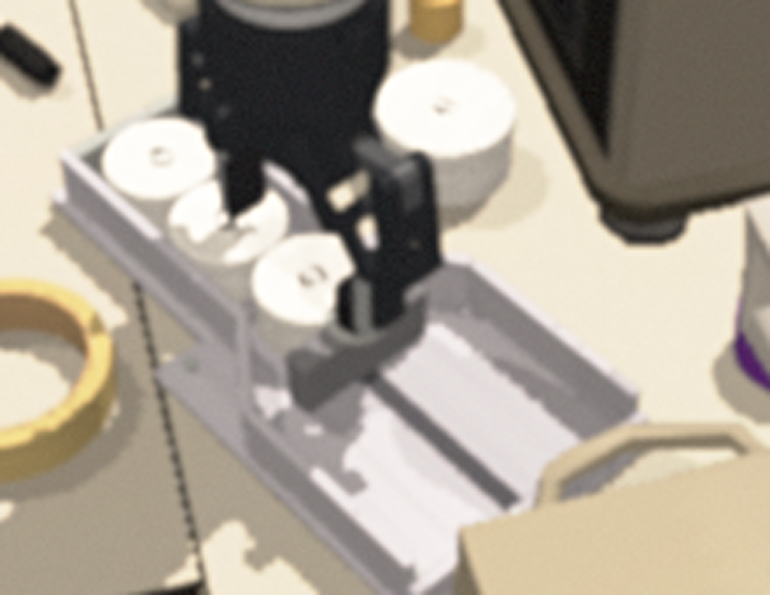

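jog_arm(rows=[{"x": 0, "y": -0.3, "z": 0, "ax": 0, "ay": 0, "az": 0, "gripper": 85.4}, {"x": 0, "y": -0.3, "z": 0, "ax": 0, "ay": 0, "az": 0, "gripper": 85.4}, {"x": 0, "y": -0.3, "z": 0, "ax": 0, "ay": 0, "az": 0, "gripper": 85.4}, {"x": 0, "y": 0, "z": 0, "ax": 0, "ay": 0, "az": 0, "gripper": 85.4}])

```text
time_s: 29.23
ee_pos: [0.3818, 0.3454, 0.0541]
tcp_rot: [0.974, 0.226, 0.0, 0.002]
wrist_force: [4.1, -11.4, 2.3]
width: 0.0857
```

```bash
python3 -c "
from rail import *
st()"
```

```text
t 29.2333 rail [-4.2 -0.7] z 54.1 yaw_rel 0.08 q [9.741e-01 2.261e-01 1.000e-04 1.700e-03] Frail [-12.    1.4] 2.3
```

jog_arm(rows=[{"x": 0, "y": -0.3, "z": 0, "ax": 0, "ay": 0, "az": 0, "gripper": 85.4}, {"x": 0, "y": -0.2, "z": 0, "ax": 0, "ay": 0, "az": 0, "gripper": 85.4}, {"x": 0, "y": 0, "z": 0, "ax": 0, "ay": 0, "az": 0, "gripper": 85.4}, {"x": 0, "y": 0, "z": 0, "ax": 0, "ay": 0, "az": 0, "gripper": 85.4}])

```text
time_s: 29.57
ee_pos: [0.3817, 0.3454, 0.0541]
tcp_rot: [0.974, 0.226, 0.0, 0.002]
wrist_force: [4.9, -11.8, 2.5]
width: 0.0851
```

```bash
python3 -c "
from rail import *
st()"
```

```text
t 29.5667 rail [-4.2 -0.6] z 54.1 yaw_rel 0.08 q [9.741e-01 2.261e-01 1.000e-04 2.000e-03] Frail [-12.8   0.7] 2.5
```

jog_arm(rows=[{"x": 0, "y": 1.5, "z": 0, "ax": 0, "ay": 0, "az": 0, "gripper": 85.4}, {"x": 0, "y": 2, "z": 0, "ax": 0, "ay": 0, "az": 0, "gripper": 85.4}, {"x": 0, "y": 4, "z": 0, "ax": 0, "ay": 0, "az": 0, "gripper": 85.4}, {"x": 0, "y": 4, "z": 0, "ax": 0, "ay": 0, "az": 0, "gripper": 85.4}, {"x": 0, "y": 0, "z": 0, "ax": 0, "ay": 0, "az": 0, "gripper": 85.4}])

```text
time_s: 29.98
ee_pos: [0.3862, 0.3373, 0.0544]
tcp_rot: [0.974, 0.225, 0.0, -0.0]
wrist_force: [0.7, -0.1, 0.6]
width: 0.0853
```

```bash
python3 -c "
from rail import *
st()"
```

```text
t 29.9833 rail [-13.5  -1.1] z 54.4 yaw_rel -0.01 q [ 9.743e-01  2.253e-01  3.000e-04 -4.000e-04] Frail [-0.4 -0.6] 0.6
```

jog_arm(rows=[{"x": 0, "y": 0, "z": -10, "ax": 0, "ay": 0, "az": 0, "gripper": 85.4}, {"x": 0, "y": 0, "z": -20, "ax": 0, "ay": 0, "az": 0, "gripper": 85.4}, {"x": 0, "y": 0, "z": -40, "ax": 0, "ay": 0, "az": 0, "gripper": 85.4}, {"x": 0, "y": 0, "z": -40, "ax": 0, "ay": 0, "az": 0, "gripper": 85.4}, {"x": 0, "y": 0, "z": -40, "ax": 0, "ay": 0, "az": 0, "gripper": 85.4}, {"x": 0, "y": 0, "z": -40, "ax": 0, "ay": 0, "az": 0, "gripper": 85.4}, {"x": 0, "y": 0, "z": -40, "ax": 0, "ay": 0, "az": 0, "gripper": 85.4}, {"x": 0, "y": 0, "z": -40, "ax": 0, "ay": 0, "az": 0, "gripper": 85.4}])

```text
time_s: 30.65
ee_pos: [0.3853, 0.3372, 0.3274]
tcp_rot: [0.974, 0.226, 0.001, -0.001]
wrist_force: [-0.3, -0.3, -0.8]
width: 0.0853
```

jog_arm(rows=[{"x": 0, "y": 0, "z": -40, "ax": 0, "ay": 0, "az": 0, "gripper": 85.4}, {"x": 0, "y": 0, "z": -40, "ax": 0, "ay": 0, "az": 0, "gripper": 85.4}, {"x": 0, "y": 0, "z": -40, "ax": 0, "ay": 0, "az": 0, "gripper": 85.4}, {"x": 0, "y": 30, "z": 0, "ax": 0, "ay": 0, "az": 0, "gripper": 85.4}, {"x": 0, "y": 38, "z": 0, "ax": 0, "ay": 0, "az": 0, "gripper": 85.4}, {"x": 0, "y": 38, "z": 0, "ax": 0, "ay": 0, "az": 0, "gripper": 85.4}, {"x": 0, "y": 38, "z": 0, "ax": 0, "ay": 0, "az": 0, "gripper": 85.4}, {"x": 0, "y": 38, "z": 0, "ax": 0, "ay": 0, "az": 0, "gripper": 85.4}])

```text
time_s: 31.32
ee_pos: [0.4659, 0.1725, 0.4455]
tcp_rot: [0.974, 0.226, 0.001, -0.0]
wrist_force: [0.5, 0.4, -0.4]
width: 0.0853
```

jog_arm(rows=[{"x": -10, "y": 38, "z": 0, "ax": 0, "ay": 0, "az": 0, "gripper": 85.4}, {"x": -10, "y": 38, "z": 0, "ax": 0, "ay": 0, "az": 0, "gripper": 85.4}, {"x": -10, "y": 38, "z": 0, "ax": 0, "ay": 0, "az": 0, "gripper": 85.4}, {"x": 0, "y": 38, "z": 0, "ax": 0, "ay": 0, "az": 0, "gripper": 85.4}, {"x": 0, "y": 0, "z": 0, "ax": 0, "ay": 0, "az": 0, "gripper": 85.4}, {"x": 0, "y": 0, "z": 0, "ax": 0, "ay": 0, "az": 0, "gripper": 85.4}])

```text
time_s: 31.82
ee_pos: [0.5058, 0.0225, 0.4447]
tcp_rot: [0.975, 0.224, 0.0, -0.0]
wrist_force: [-0.4, 0.1, 0.3]
width: 0.0854
```

```bash
python3 -c "
from rail import *
st()"; python3 cap.py 22 side top
```

```text
t 31.8167 rail [-348.8   29.7] z 444.7 yaw_rel -0.21 q [ 9.747e-01  2.236e-01  1.000e-04 -3.000e-04] Frail [0.2 0.3] 0.3
31.8167 [505.8  22.5 444.7] [ 9.747e-01  2.236e-01  1.000e-04 -3.000e-04] [-0.4   0.05  0.34]
side tcp [[534.13953987 186.21266631]]
top tcp [[678.17072573 146.62586191]]
```

View pics/top22.png

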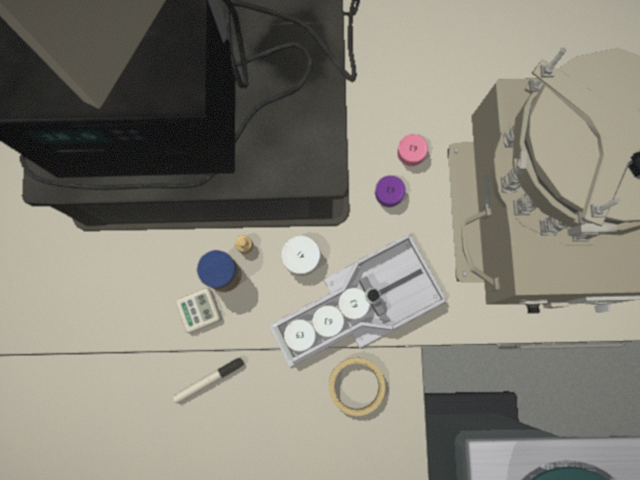

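View pics/side22c.png

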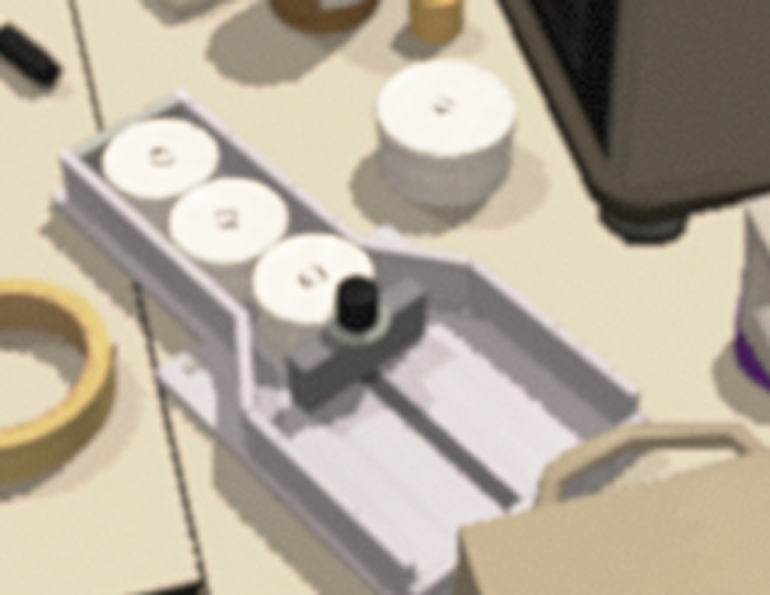

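```bash
python3 - <<'E'
from rail import *
im=cv2.imread("pics/top22.png"); sc=4
for (u,v) in((300,335),(328,321),(354,303),(301,255)):
    x0,y0=u-28,v-28
    g=cv2.resize(im[y0:y0+56,x0:x0+56],None,fx=sc,fy=sc,interpolation=cv2.INTER_CUBIC)
    g=cv2.cvtColor(g,cv2.COLOR_BGR2GRAY)
    C=cv2.HoughCircles(g,cv2.HOUGH_GRADIENT,1,200,param1=120,param2=15,minRadius=54,maxRadius=80)
    x,y,r=C[0][0]; px=((x+.5)/sc-.5+x0,(y+.5)/sc-.5+y0)
    P=atz("top",px,.036); print(np.round(px,1),r/sc,"rail",np.round(RR.T@(P[:2]*1000-[378.8,350.6]),1))
print([ (round(k["score"],2),np.round(RR.T@(atz("top",k["pixel"],.058)[:2]*1000-[378.8,350.6]),1)) for k in bot.tip_of("knob_top","top")[:2]])
a=cv2.imread("pics/top0.png"); dd=cv2.absdiff(a,im).max(2)>40
for nm,(x0,y0,x1,y1) in dict(large=(278,232,325,280),jar=(190,245,243,295),weight=(234,233,256,254),looks=(370,130,430,210)).items(): print(nm,dd[y0:y1,x0:x1].sum())
E
```

```text
[299.5 334.5] 15.65 rail [102.8   1.7]
[327.5 320.5] 15.55 rail [49.8  2.7]
[353.5 303.2] 15.325 rail [-3.  -2.8]
[300.2 254.2] 18.8 rail [  39.  -120.3]
[(0.59, array([-36.9,   0.9]))]
large 0
jar 0
weight 0
looks 0
```

```bash
python3 -c "
from cell import bot
print(bot.job_done(), bot.state()['time_s'])"
```

```text
the job is handed in; nothing more can be done
the job is handed in; nothing more can be done
```

The job is done and handed in at about 32 s of the 72 s allowed; the hand-in reports no verdict.

**What I did**
- With closed fingers in the mouth, I nudged tin_right and the pusher straight back about 50 mm, at 4 N or less.
- I then reached in behind tin_left, pushed it forward and inward along its funnel wall, and on into the lane to about x = 38 mm. The force stayed around 1 N. This also moved tin_front forward several mm.
- I pushed the knob forward with the rear finger of the open gripper, with the knob standing between the fingers. Tin_right followed at about 3–4 N.
- At the end stop I pressed to 12.8 N at the knob. Allowing about 3 N for pusher friction, that is roughly 10 N on the row.
- I backed off, went straight up and moved clear before handing in.

**Last checks**
- **Row:** the tins' rail x positions measured 102.8, 49.8 and −3.0 mm. The front tin's home position is 103 mm, so the row is closed up against the stop.
- **Pusher:** the knob measured x = −36.9 mm, which puts the pusher face at about −30 mm, against the roughly −31 mm given.
- **Bystanders:** the large tin, jar, check weight and the pink and purple look-alikes showed no change between the first and last top pictures.
- **Disagreement:** the two cameras differed by about 4 mm on the rail position. I used a mean, corrected with the gripper's known position.

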